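# Lock the drilling template onto a skateboard deck

### The arm

A 6-joint arm with a two-finger parallel gripper is mounted at the origin on the work surface. World frame = base frame: x ahead of the robot, y to its left, z up, the work surface at z = 0. Lengths are in m, angles in rad, forces in N, time in s.
With the tool pointing down it reaches from about 0.225 to 0.875 m from the base axis. Payload 3.4 kg.
Tool frame: the origin (TCP) lies at the very end of the fingers, on their centre line; the grasp point (between the pads) lies 19 mm behind it; z points along the fingers, x is the direction in which the jaws open and shut, and the axes are right-handed (so a half turn about z gives the same grasp; the last joint's range is limited). The gripper opens to 85 mm and grips with 20 to 120 N. Pads are 22 mm wide; open, the fingers measure 114 mm over their backs; the gripper's body (76 mm by 85 mm) begins 54 mm behind the grasp point. The pads swing forward as they close: fully open they stand 13 mm farther back than shut.
Start: joints at [-1.47, 0.276, 1.505, -0, 1.361, -0.121], TCP at [0.126, -0.561, 0.193] pointing down, gripper open.
Joint ranges: [-2.89, 2.89], [-0.75, 2.08], [0.22, 2.7], [-1.18, 4.32], [0.11, 2.71], [-2.7, 2.7]. Speed limits (rad/s): [2.57, 2.57, 3.14, 3.14, 3.14, 3.14].

### API

Orientations are given as a rotation vector (axis times angle).
In Python, from station import bot gives the robot as it stands. The module is installed in compiled form; this text tells all that it offers.
- The arm moves only by the shell command python3 -m crank 'ROWS' [OPENING]. ROWS is JSON, a list of rows, each a list of 4 numbers: the shift along the tool's x, y, z in mm, then the turn about the tool's z in degrees. A call has 1 to 10 rows; each row shifts and turns the pose as measured when the row begins, along the tool's axes as they then stand; what a row does not reach is not made up. A row lasts 1/10 s, in which the tool goes at most 50 mm and 8.59 degrees, less where a joint would pass 70% of its speed; a pose out of reach is approached as far as the arm can. A call is refused whole if a number of a shift passes 50 or a number of a turn 8.59, either way. A call with a gripper value outside its range is refused whole. OPENING is the opening, from 0 (shut) to 1 (fully open), set as the call begins (- or left out, the last holds). The fingers move at their own pace and stop on an object; the grip force is fixed at half the most. Time passes only in rows, so rows that do not move let the fingers close. It gives the time, the measured TCP pose, the force and the opening at its end, in the units of the state.
- bot.sense(): the state, without advancing time (a new reading comes with each control period).
- bot.grab_frame(name): name is "side" or "top" or "wrist"; returns a dict with "img" (420x560x3 uint8, blue, green, red), "fovy" (degrees; the focal length in pixels is half the picture's height over the tangent of half this angle, whatever the lens; pixels are square), "cx", "cy" (the principal point, pixels), "cam_to_world" (4x4, takes a point from camera to world coordinates). Camera axes: x right, y down, z forward; pixel columns grow to the right and rows downward; lengths in m; the calibration is good to about 2 mm. A picture is of the moment at which its call begins. There is no depth.
- bot.job_done(): hands the job in, once; it reports no verdict.
Trained networks look in the newest picture that a camera, given by its name, has taken for a name from the list of things; names that differ only in an ending like _2 or _b are one class to them, and where a whole thing is asked for, a point or a joint stands for the part that bears it (a point fixed in the world has none). Each returns a list of dicts, best first, with "conf" (0 to 1); they miss things now and then, are a little off and sometimes report something else, mostly with a low value. They report only what shows in the picture. A call takes as long as a camera call. They do not tell look-alikes from the thing itself.
- bot.spot_in(target, camera): "uv" ([column, row] in pixels, amid what is visible of it).
- bot.masks_of(target, camera): "pixels" (420x560 bool, what is visible of it) and "uv" ([column, row] in pixels, amid what is visible of it).
- bot.pinpoint(target, camera): "uv" ([column, row] in pixels: a listed point, or the origin of a listed thing).
The state is a dict: "time_s": time; "joints": joint angles; "qd": joint speeds; "tau": joint torques, N m; "eef_pos": TCP position; "ee_rot": TCP orientation; "force": force on the tool from outside, world axes, zero at the start; "ft_torque": the same for the moment, N m; "gripper_width": finger opening in m.
Only numpy, scipy, OpenCV 4.12 (cv2) and the standard library are available. Lean on these libraries where they do the work, as an engineer would, in place of code of your own. Each camera call takes 0.05 s, during which the arm holds its last target.

### The job

Pick up the dark metal drilling template by its orange grip and fit it on the blue deck on the sloping stand: pass the wide ends of its two keyholes over the brass stud heads until the plate lies flat on the deck, then slide it down the slope until the studs are fully home in the narrow ends, and let go. The studs' exact place along the deck is not known, so feel for them gently: never load the template against the deck or studs with more than 40 N, and leave the other things on the bench where they are.

Things in the scene. Friction and masses are not known exactly. Their poses are not given: they have to be found in the camera images.
- template: Loose dark grey metal drilling template, plate 96 (its x) x 130 (y) x 6 mm, 0.2 to 0.45 kg, flat on the bench at first. Origin: centre of the underside, z out of the top. Centred on top, an orange grip fin 14 thick (x) x 56 long (y), from z = 6 to 40 mm. Two through keyholes at y = +42 and -42 mm, wide ends towards -x, narrow ends towards +x. Brass drill bushes: look only.
- wide (a point): Point on the template's underside midway between the centres of the two wide keyhole ends: (-12, 0, 0) mm in its frame. Each wide end is an octagon 20 mm across flats. With the studs in the wide ends this point is at x = 0, z = 0 of the deck's frame.
- narrow (a point): Point on the template's underside midway between the narrow ends: (+12, 0, 0) mm in its frame. The slots are 10.5 mm wide and end at a flat wall at template x = 17.25 mm. Fully home, the walls rest on the stud necks and this point is at x = -1.75 mm, z = 0 of the deck's frame, template x pointing as deck x.
- deck: Blue skateboard deck 150 mm wide, 560 long, 12 thick, on rubber mounts that give 1 mm per 8 N square to its face, else fixed; flat top face sloping 20 degrees down towards the robot. Origin: on the top face, mid-width, 100 mm above the bench, 170 mm from its left end; x straight up the slope, y along the deck, z square out of the face. Two headed studs stand on it (see jig).
- jig: Fixed stand (wooden base, steel posts) carrying deck and studs; origin on the bench below the deck's. The studs are fixed to the deck at x = 0, y = s+42 and s-42 mm of the deck's frame; s is anywhere from -9 to +9 mm, not measured. Stud: neck 7 mm diameter up to 8 mm off the face, then a brass head 16 mm diameter up to 13 mm, top rim chamfered 1.5 mm.
- wheel_a: Loose yellow skateboard wheel, 55 mm diameter, 34 high, lying flat; origin centre of its underside. Leave it.
- wheel_b: A second loose yellow wheel, 55 mm diameter, 34 high, lying flat. Leave it.
- truck: Loose skateboard truck (axle 200 mm along its y with two yellow 55 mm wheels, metal hanger), standing on the bench; origin on the bench under its middle. Leave it.
- bolt_jar: Small clear jar with a red cap, 56 mm diameter, 65 high; origin centre of its underside. Leave it.
- wrench: Steel wrench 150 mm long lying on the bench. Leave it.
- riser: Black rubber riser pad 60 x 85 x 12 mm lying on the bench; origin centre of its underside. Leave it.
Things that resemble listed ones, but are neither listed nor needed, are in the scene too. Leave any brown or red look-alike of the template alone.

How it is judged:
On the way:
1. The template lies flat on the deck with the stud heads through the wide ends of its keyholes (x of wide in the frame of deck between -0.006 and 0.006 m and y of wide in the frame of deck between -0.016 and 0.016 m and z of wide in the frame of deck below 0.003 m), for 0.05 s.
At the end, for the whole second after the job is handed in: The template lies flat on the deck (within 3 mm and 0.05 rad), locked under the stud heads with the studs home in the narrow ends (within 3 mm of the slot ends resting on the necks), released and at rest (x of narrow in the frame of deck between -0.005 and 0.00125 m and y of narrow in the frame of deck between -0.016 and 0.016 m and z of narrow in the frame of deck below 0.003 m and angle between the z axis of template and the z axis of deck, either way round below 0.05 rad and linear speed of template below 0.01 m/s); the robot touches nothing.
It fails at once if The template is loaded against the deck, studs or stand with more than 40 N (contact force between template and jig above 40 N).
It fails at once if Another thing on the bench is moved more than 20 mm (distance of any of wheel_a, wheel_b, truck, bolt_jar, wrench, riser from where it was at the start of the episode above 0.02 m).
It also fails if it takes over 64 s, if anything falls off the work surface, if the arm or the gripper's body presses on something with over 40 N, if the wrist force passes 120 N, or if a joint passes its speed limit or range.

## Working session

There is one attempt and no reset: what is moved stays moved. The work goes in short steps, Python scripts to look and compute and a shell command to move; the robot and the scene stay as the last step left them, time stands still between calls to the robot, and variables do not carry over. Pictures are saved under pics/ and viewed, and the job is handed in when it is done.

```bash
mkdir -p pics; ls; python3 - <<'E'
from station import bot
import cv2
s=bot.sense(); print({k:(v if not hasattr(v,'__len__') else [round(float(x),4) for x in v]) for k,v in s.items()})
for n in ("side","top","wrist"):
    f=bot.grab_frame(n); cv2.imwrite(f"pics/{n}0.png",f["img"]); print(n,f["fovy"],f["cx"],f["cy"],f["cam_to_world"])
    for t in ("template","deck","wide"):
        try: print(t,[(round(d["conf"],2),[round(float(x)) for x in d["uv"]]) for d in bot.pinpoint(t,n)])
        except Exception as e: print(t,e)
E
```

```text
pics
{'time_s': 0.0, 'joints': [-1.47, 0.2766, 1.5061, 0.0, 1.3607, -0.121], 'qd': [0.0003, -0.0012, 0.0003, -0.0003, -0.0002, -0.0016], 'tau': [-0.0005, -41.6779, -24.5809, -0.0003, 0.0109, -0.0], 'eef_pos': [0.1264, -0.5603, 0.1917], 'ee_rot': [-2.4526, 1.9611, 0.0019], 'force': [0.4376, -0.1304, -0.1993], 'ft_torque': [0.0227, -0.0227, -0.0169], 'gripper_width': 0.08577524166367705}
side 49.883786997626224 280.0633788168224 212.55628443478614 [[-0.38901042 -0.59586273  0.70257989 -0.39843188]
 [-0.92120429  0.24554946 -0.30180809  0.52530183]
 [ 0.00731808 -0.7646261  -0.6444326   0.94705802]
 [ 0.          0.          0.          1.        ]]
template [(0.82, [290, 284]), (0.74, [244, 242]), (0.65, [218, 326]), (0.63, [414, 264])]
deck [(0.92, [369, 184])]
wide [(0.9, [412, 258]), (0.75, [295, 288]), (0.68, [244, 248]), (0.68, [221, 328])]
top 50.03289108319744 273.74500025509155 205.69231060293967 [[ 0.01985548 -0.99891345  0.04216257  0.48146884]
 [-0.99951167 -0.02084976 -0.02327454  0.14996078]
 [ 0.02412833 -0.04167985 -0.99883963  1.09928178]
 [ 0.          0.          0.          1.        ]]
template [(0.94, [156, 306]), (0.87, [252, 287]), (0.77, [401, 310]), (0.6, [228, 200])]
deck [(0.92, [420, 191])]
wide [(0.95, [259, 283]), (0.86, [230, 204]), (0.74, [161, 312]), (0.71, [400, 302])]
wrist 65.98512610099488 274.97331164179855 212.5582036992171 [[ 2.19929026e-01 -9.39367222e-01 -2.63097789e-01  1.92360363e-01]
 [-9.75515869e-01 -2.11748809e-01 -5.94241569e-02 -5.45422349e-01]
 [ 1.10461630e-04  2.69725165e-01 -9.62937341e-01  3.74497205e-01]
 [ 0.00000000e+00  0.00000000e+00  0.00000000e+00  1.00000000e+00]]
template []
deck []
wide []
```

View pics/top0.png

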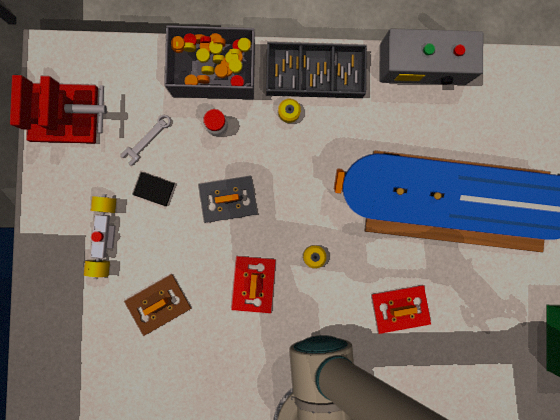

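View pics/side0.png

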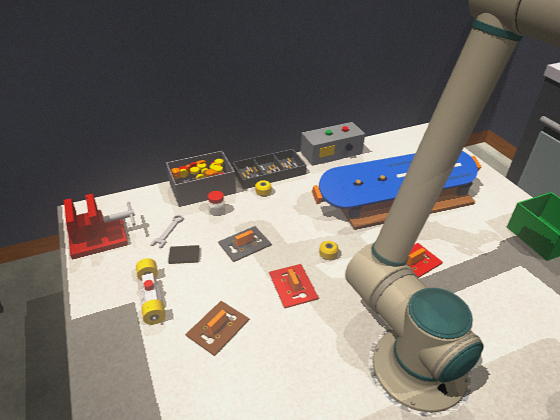

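The candidates in the top view are dark grey (228,199), brown (157,306), red (253,285) and red (401,309). The description fits the dark grey one. I'll check that choice in a crop and measure the template and the studs.

```bash
cat > h.py <<'E'
import numpy as np, cv2
from station import bot
from scipy.spatial.transform import Rotation as R
def ray(f,uv):
    h=f["img"].shape[0]; fl=h/2/np.tan(np.radians(f["fovy"])/2); T=np.array(f["cam_to_world"])
    d=T[:3,:3]@np.array([(uv[0]-f["cx"])/fl,(uv[1]-f["cy"])/fl,1]); return T[:3,3],d/np.linalg.norm(d)
def onz(f,uv,z):
    o,d=ray(f,uv); return o+d*(z-o[2])/d[2]
def proj(f,P):
    h=f["img"].shape[0]; fl=h/2/np.tan(np.radians(f["fovy"])/2); T=np.array(f["cam_to_world"])
    c=T[:3,:3].T@(np.asarray(P)-T[:3,3]); return np.array([f["cx"]+fl*c[0]/c[2],f["cy"]+fl*c[1]/c[2]])
def crop(img,c,r,s,name):
    x,y=map(int,c); im=img[max(0,y-r):y+r,max(0,x-r):x+r]; cv2.imwrite(name,cv2.resize(im,None,fx=s,fy=s,interpolation=cv2.INTER_CUBIC))
E
python3 - <<'E'
from h import *
f=bot.grab_frame("top"); crop(f["img"],(228,199),45,7,"pics/t_crop.png"); crop(f["img"],(420,191),60,6,"pics/d_crop.png")
m=[d for d in bot.masks_of("template","top")]
for d in m:
    print(d["conf"],d["uv"],cv2.minAreaRect(np.argwhere(d["pixels"])[:,::-1].astype(np.float32)))
for t in("template","wide","narrow","deck","jig"):
    print(t,[(round(d["conf"],2),np.round(d["uv"],1)) for d in bot.pinpoint(t,"top")])
f2=bot.grab_frame("side");crop(f2["img"],(244,242),45,7,"pics/t_crops.png"); crop(f2["img"],(370,184),60,6,"pics/d_crops.png")
for t in("template","wide","narrow","deck","jig"):
    print(t,[(round(d["conf"],2),np.round(d["uv"],1)) for d in bot.pinpoint(t,"side")])
E
```

```text
0.94 [158.5, 306.0] ((157.0283203125, 303.6509704589844), (40.405487060546875, 55.55754852294922), 60.945396423339844)
0.92 [225.7, 198.0] ((227.17567443847656, 198.55404663085938), (39.620155334472656, 53.75846862792969), 80.53767395019531)
0.83 [248.1, 286.4] ((253.2000274658203, 283.6000061035156), (40.69228744506836, 55.308292388916016), 4.763641834259033)
0.19 [100.3, 236.0] ((100.47521209716797, 235.6588897705078), (26.69182014465332, 83.59357452392578), 6.1466264724731445)
template [(0.9, array([399.3, 304.5])), (0.88, array([252.7, 286.1])), (0.67, array([155.5, 302.4])), (0.63, array([227.1, 198.2]))]
wide [(0.84, array([259.5, 284.1])), (0.76, array([160. , 309.8])), (0.7, array([398.4, 302.1])), (0.68, array([228.8, 206.6]))]
narrow [(0.86, array([250.6, 282.5])), (0.72, array([397.6, 315.1])), (0.71, array([226.7, 195.9])), (0.69, array([151.2, 302.4])), (0.34, array([405.2, 194.8]))]
deck [(0.74, array([418.9, 189.8])), (0.24, array([313.8, 257. ]))]
jig [(0.86, array([404.9, 195.5]))]
template [(0.97, array([245.7, 245.5])), (0.84, array([291.2, 284. ])), (0.59, array([221.2, 326.7])), (0.56, array([416.6, 263.6]))]
wide [(0.88, array([219.8, 324.2])), (0.72, array([411.1, 258.4])), (0.58, array([296.6, 283. ])), (0.32, array([168.8, 232.8]))]
narrow [(0.95, array([291.4, 284.5])), (0.94, array([213.2, 326.6])), (0.62, array([240.2, 241. ])), (0.56, array([419.6, 264.7]))]
deck []
jig [(0.89, array([365.2, 206.6]))]
```

View pics/t_crop.png

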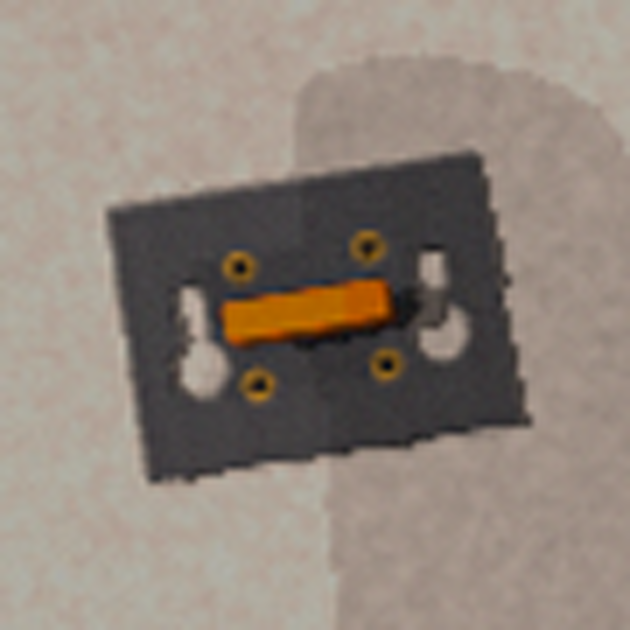

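View pics/d_crop.png

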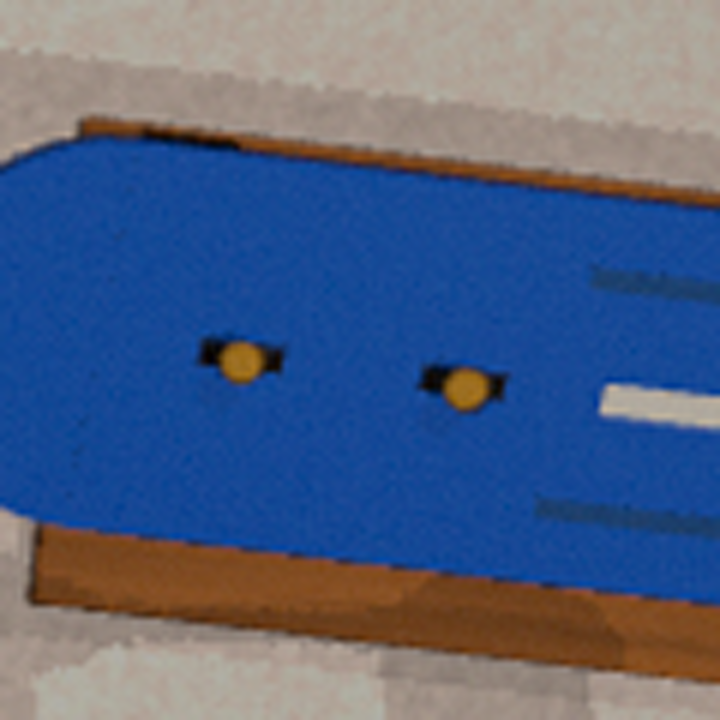

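View pics/d_crops.png

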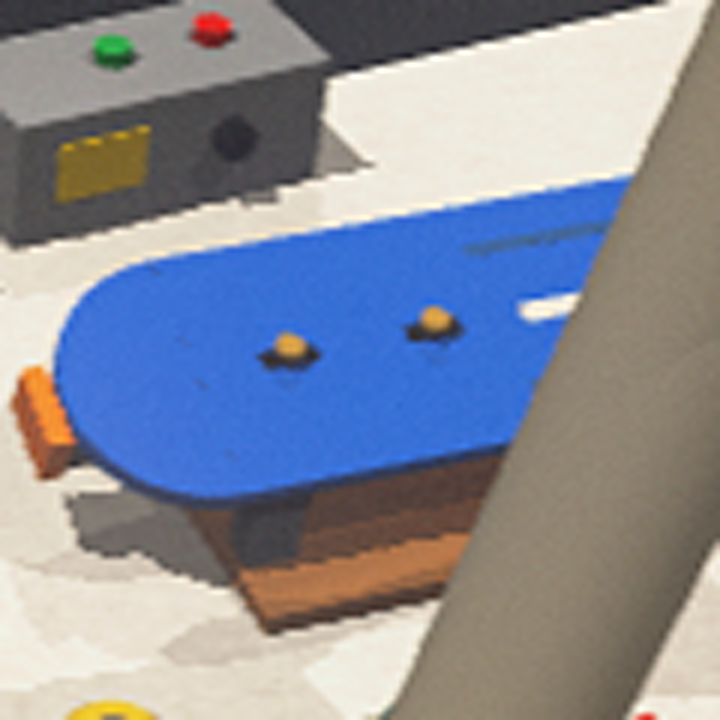

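View pics/t_crops.png

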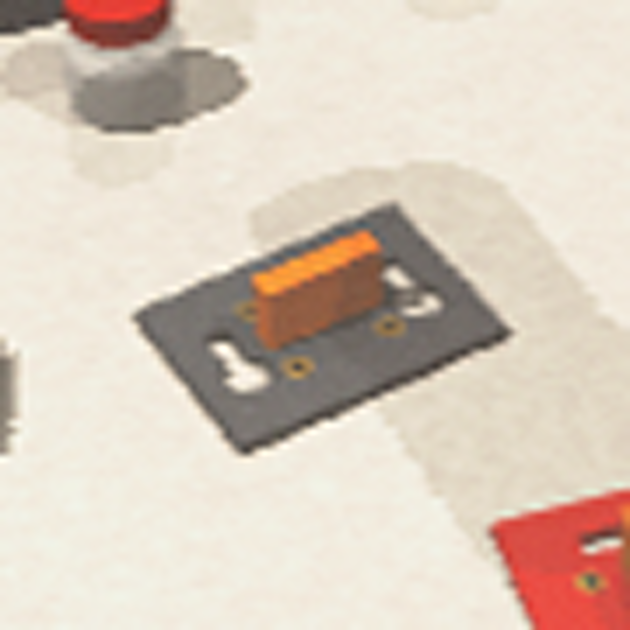

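The crop shows a dark grey plate with wide ends towards the robot (bottom of the picture), so the dark grey one at (228,199) is right. The commands can't tilt the tool. I'll grip the fin by its two 14 mm ends, with the jaw axis along template y, so the plate can pivot to the 20° slope. Next I'll measure both.

```bash
cat > m.py <<'E'
from h import *
T=bot.grab_frame("top"); S=bot.grab_frame("side")
def blobs(f,box,lo,hi,n):
    hsv=cv2.cvtColor(f["img"],cv2.COLOR_BGR2HSV); m=cv2.inRange(hsv,lo,hi); x0,y0,x1,y1=box
    mm=np.zeros_like(m); mm[y0:y1,x0:x1]=m[y0:y1,x0:x1]
    k,l,st,c=cv2.connectedComponentsWithStats(mm); o=np.argsort(-st[1:,4])[:n]+1
    return [(c[i],st[i,4]) for i in o],mm
def tri(a,b):
    (o1,d1),(o2,d2)=ray(T,a),ray(S,b); A=np.c_[d1,-d2]; t=np.linalg.lstsq(A,o2-o1,rcond=None)[0]
    p,q=o1+t[0]*d1,o2+t[1]*d2; return (p+q)/2,np.linalg.norm(p-q)
bt,_=blobs(T,(380,170,460,210),(10,100,60),(30,255,255),2); bs,_=blobs(S,(345,165,395,195),(8,80,80),(30,255,255),2)
bt.sort(key=lambda b:b[0][0]);bs.sort(key=lambda b:b[0][0])
print(bt,bs)
P=[]
for a,b in zip(bt,bs):
    p,e=tri(a[0],b[0]); P.append(p); print("stud",np.round(p,4),round(e,4), "top@.111",onz(T,a[0],.111).round(4))
d=P[0]-P[1]; print("len",np.linalg.norm(d),"yaw",np.degrees(np.arctan2(-d[0],d[1])))
# template
g=cv2.cvtColor(T["img"],cv2.COLOR_BGR2HSV)
m=[q for q in bot.masks_of("template","top") if abs(q["uv"][0]-228)<12 and abs(q["uv"][1]-199)<12]
if m:
    r=cv2.minAreaRect(np.argwhere(m[0]["pixels"])[:,::-1].astype(np.float32)); c=cv2.boxPoints(r); 
    w=np.array([onz(T,u,.006) for u in c]); print(c.round(1),w.round(4),w.mean(0), [np.linalg.norm(w[i]-w[i-1]).round(4) for i in range(4)])
fo,mm=blobs(T,(208,185,250,212),(5,180,120),(22,255,255),1); print(fo, cv2.minAreaRect(np.argwhere(mm)[:,::-1].astype(np.float32)))
print("fin top",onz(T,fo[0][0],.04))
s=bot.sense(); Rm=R.from_rotvec(s["ee_rot"]).as_matrix(); print(Rm.round(3), "toolx yaw",np.degrees(np.arctan2(Rm[1,0],Rm[0,0])))
E
python3 m.py
```

```text
[(array([399.85365854, 190.80487805]), np.int32(41)), (array([437.5, 195.3]), np.int32(40))] [(array([358. , 181.5]), np.int32(16)), (array([382.3125, 176.9375]), np.int32(16))]
stud [ 0.5622 -0.1529  0.1084] 0.0003 top@.111 [ 0.562 -0.152  0.111]
stud [ 0.554  -0.2374  0.1084] 0.0002 top@.111 [ 0.5539 -0.2362  0.111 ]
len 0.08481102653942564 yaw -5.544201885507464
[[196.9 182.6]
 [250.1 174.1]
 [256.7 215.4]
 [203.5 223.9]] [[0.5798 0.3122 0.006 ]
 [0.6034 0.1835 0.006 ]
 [0.5033 0.1653 0.006 ]
 [0.48   0.2936 0.006 ]] [0.54162354 0.23868661 0.006     ] [np.float64(0.1015), np.float64(0.1309), np.float64(0.1018), np.float64(0.1304)]
[(array([225.97727273, 197.85606061]), np.int32(132))] ((226.19053649902344, 198.70677185058594), (20.379108428955078, 22.82252311706543), 81.02737426757812)
fin top [0.54228305 0.23801773 0.04      ]
[[ 0.22  -0.975  0.   ]
 [-0.975 -0.22  -0.   ]
 [ 0.     0.    -1.   ]] toolx yaw -77.29076790883376
```

```bash
python3 -m crank '[[-36,-30,0,0.3],[-36,-30,0,0.3],[-36,-30,0,0.3],[-36,-30,0,0.3],[-36,-30,0,0.3],[-36,-30,0,0.3],[-36,-30,0,0.3],[-36,-30,0,0.3],[-36,-30,0,0],[-36,-30,0,0]]' 1
cat > go.py <<'E'
# go.py x y z [yaw of tool x deg]: remaining shift in tool axes
import sys; from h import *
s=bot.sense(); M=R.from_rotvec(s["ee_rot"]).as_matrix(); a=[float(v) for v in sys.argv[1:]]
yaw=np.degrees(np.arctan2(M[1,0],M[0,0])); d=(np.array(a[:3])-s["eef_pos"])*1000
print("pos",np.round(s["eef_pos"],4),"yaw",yaw.round(2),"tilt",np.degrees(np.arccos(-M[2,2])).round(2),"F",np.round(s["force"],1),"w",round(s["gripper_width"],4),"t",s["time_s"])
print("tool shift mm",(M.T@d).round(1),"turn", round(-((a[3]-yaw+90)%180-90),2) if len(a)>3 else "")
E
python3 go.py 0.542 0.238 0.15 -79.7
```

```text
time_s: 2.4
eef_pos: [0.3563, -0.1427, 0.1912]
ee_rot: [2.394, -2.031, 0.014]
force: [1.4, -0.5, -0.1]
gripper_width: 0.0854
pos [ 0.3563 -0.1427  0.1912] yaw -80.6 tilt 0.54 F [ 1.4 -0.5 -0.1] w 0.0854 t 2.4
tool shift mm [-345.6 -245.2   39.4] turn -0.9
```

```bash
python3 -m crank '[[-40,-28,4,-0.3],[-40,-28,4,-0.3],[-40,-28,4,0],[-40,-28,4,0],[-40,-28,4,0],[-40,-28,4,0],[-40,-28,4,0],[-40,-28,4,0],[0,0,0,0]]'
python3 go.py 0.542 0.238 0.15 -79.7
```

```text
time_s: 3.3
eef_pos: [0.5271, 0.2246, 0.1594]
ee_rot: [-2.411, 2.006, -0.031]
force: [0.2, -1.2, -0.3]
gripper_width: 0.0855
pos [0.5271 0.2246 0.1594] yaw -79.54 tilt 1.17 F [ 0.2 -1.2 -0.3] w 0.0855 t 3.3
tool shift mm [-10.6 -16.9   9.6] turn 0.16
```

```bash
python3 -m crank '[[-11,-17,0,0],[0,0,0,0],[0,0,0,0]]'
python3 go.py 0.542 0.238 0.015 -79.7; python3 - <<'E'
from h import *
f=bot.grab_frame("wrist"); cv2.imwrite("pics/w1.png",f["img"])
s=bot.sense(); print(R.from_rotvec(s["ee_rot"]).as_matrix().round(3))
for t in("template","wide","narrow"): print(t,[(round(d["conf"],2),np.round(d["uv"],1),onz(f,d["uv"],0).round(4)) for d in bot.pinpoint(t,"wrist")])
E
```

```text
time_s: 3.6
eef_pos: [0.5408, 0.239, 0.1585]
ee_rot: [-2.417, 2.004, -0.03]
force: [-0.4, -0.4, 0.1]
gripper_width: 0.0853
pos [0.5408 0.239  0.1585] yaw -79.33 tilt 1.08 F [-0.4 -0.4  0.1] w 0.0853 t 3.6
tool shift mm [ -0.7   0.9 143.5] turn 0.37
[[ 0.185 -0.983  0.016]
 [-0.983 -0.185 -0.011]
 [ 0.013 -0.014 -1.   ]]
template [(0.98, array([276.3, 190. ]), array([0.5408, 0.2358, 0.    ])), (0.72, array([299. , 361.5]), array([0.3325, 0.1676, 0.    ]))]
wide [(0.79, array([304.9, 364.9]), array([ 0.3289,  0.1593, -0.    ]))]
narrow [(0.79, array([289. , 357.6]), array([0.336, 0.181, 0.   ])), (0.63, array([276.4, 198.4]), array([0.5318, 0.234 , 0.    ]))]
```

View pics/w1.png

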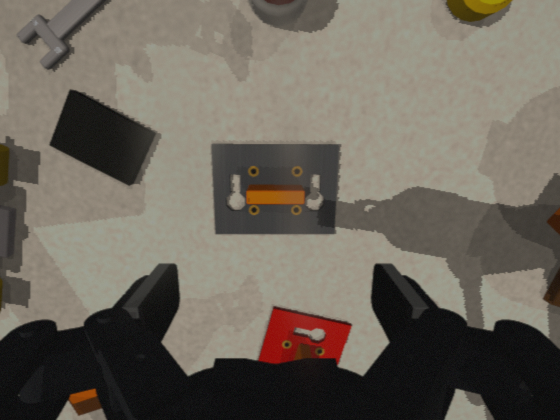

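The wrist view shows the grey template at about (276,190), roughly square to the jaws. I'll refine its position from the plate corners and the fin.

```bash
cat > w.py <<'E'
from h import *
f=bot.grab_frame("wrist"); img=f["img"]
m=[q for q in bot.masks_of("template","wrist")]
for q in m[:2]:
    pts=np.argwhere(q["pixels"])[:,::-1].astype(np.float32)
    c=cv2.boxPoints(cv2.minAreaRect(pts)); w=np.array([onz(f,u,.006) for u in c])
    # hull/polygon
    hull=cv2.convexHull(pts); ap=cv2.approxPolyN(hull,4)[0].astype(float) 
    wa=np.array([onz(f,u,.006) for u in ap])
    print(q["conf"],q["uv"],w.mean(0).round(4),"poly",wa.mean(0).round(4),"sides",[np.linalg.norm(wa[i]-wa[i-1]).round(4) for i in range(4)],
     "angs",[np.degrees(np.arctan2(*(wa[i]-wa[i-1])[1::-1])).round(1) for i in range(4)])
hsv=cv2.cvtColor(img,cv2.COLOR_BGR2HSV); o=cv2.inRange(hsv,(5,180,150),(22,255,255)); 
k,l,st,c=cv2.connectedComponentsWithStats(o)
for i in range(1,k):
    if st[i,4]>150: print("orange",st[i],c[i],onz(f,c[i],.04).round(4),cv2.minAreaRect(np.argwhere(l==i)[:,::-1].astype(np.float32)))
E
python3 w.py; python3 - <<'E'
from h import *
f=bot.grab_frame("wrist"); crop(f["img"],(276,190),75,5,"pics/w1c.png")
E
```

```text
0.9 [275.5, 185.6] [0.5413 0.2381 0.006 ] poly [0.5414 0.2382 0.006 ] sides [np.float64(0.0955), np.float64(0.1302), np.float64(0.0968), np.float64(0.1304)] angs [np.float64(-169.7), np.float64(101.1), np.float64(10.4), np.float64(-79.4)]
0.81 [89.3, 401.6] [0.2315 0.4246 0.006 ] poly [0.2318 0.4239 0.006 ] sides [np.float64(0.0315), np.float64(0.0325), np.float64(0.0395), np.float64(0.0316)] angs [np.float64(123.6), np.float64(34.4), np.float64(-59.0), np.float64(-160.0)]
orange [247 192  56  12 647] [274.05255023 197.40958269] [0.5412 0.2385 0.04  ] ((274.5, 197.49998474121094), (54.99999237060547, 10.999998092651367), 0.0)
```

View pics/w1c.png

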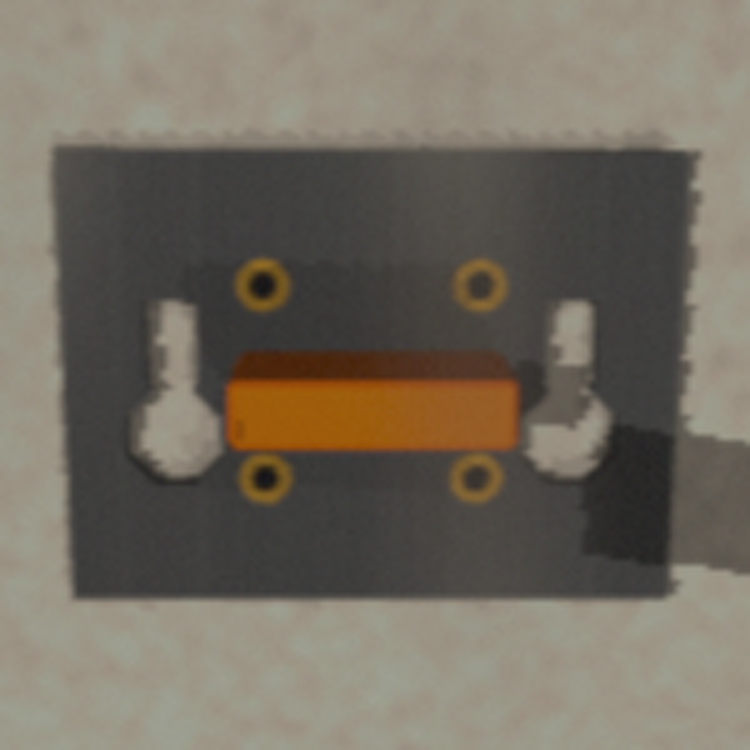

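```bash
python3 -m crank '[[0,0,35,0.3],[0,0,35,0],[0,0,30,0],[0,0,15,0],[0,0,0,0]]'
python3 go.py 0.5413 0.2383 0.015 -79.6
```

```text
time_s: 4.45
eef_pos: [0.5456, 0.237, 0.0439]
ee_rot: [-2.403, 2.009, -0.037]
force: [-0.4, -0.4, 0.3]
gripper_width: 0.0852
pos [0.5456 0.237  0.0439] yaw -79.82 tilt 1.45 F [-0.4 -0.4  0.3] w 0.0852 t 4.45
tool shift mm [-2.3  4.6 28.7] turn -0.22
```

```bash
python3 -m crank '[[-2,5,15,0],[0,0,10,0],[0,0,3,0],[0,0,0,0]]'
python3 go.py 0.5413 0.2383 0.015 -79.6
```

```text
time_s: 4.85
eef_pos: [0.5436, 0.238, 0.018]
ee_rot: [-2.398, 2.007, -0.042]
force: [0.0, -0.0, -0.6]
gripper_width: 0.085
pos [0.5436 0.238  0.018 ] yaw -79.86 tilt 1.72 F [ 0.  -0.  -0.6] w 0.085 t 4.85
tool shift mm [-0.7  2.3  2.9] turn -0.26
```

```bash
python3 -m crank '[[-1,2.5,3,0],[0,0,0,0]]'
python3 go.py 0.5413 0.2383 0.015 -79.6
python3 -m crank '[[0,0,0,0],[0,0,0,0],[0,0,0,0],[0,0,0,0],[0,0,0,0],[0,0,0,0]]' 0.3
python3 go.py 0.5413 0.2383 0.015 -79.6
python3 - <<'E'
from h import *
for n in("wrist","side"):
    f=bot.grab_frame(n); cv2.imwrite(f"pics/{n}2.png",f["img"]); 
    if n=="side": crop(f["img"],(244,235),50,6,"pics/s2c.png")
E
```

```text
time_s: 5.05
eef_pos: [0.5423, 0.2389, 0.0163]
ee_rot: [-2.396, 2.006, -0.044]
force: [-0.0, -0.2, -0.6]
gripper_width: 0.0857
pos [0.5423 0.2389 0.0163] yaw -79.88 tilt 1.87 F [-0.  -0.2 -0.6] w 0.0857 t 5.05
tool shift mm [0.4 1.1 1.2] turn -0.28
time_s: 5.65
eef_pos: [0.5435, 0.2393, 0.0177]
ee_rot: [-2.394, 2.004, -0.047]
force: [0.3, 0.0, 0.4]
gripper_width: 0.0256
pos [0.5435 0.2393 0.0177] yaw -79.87 tilt 2.03 F [0.3 0.  0.4] w 0.0256 t 5.65
tool shift mm [0.6 2.4 2.7] turn -0.27
```

View pics/wrist2.png

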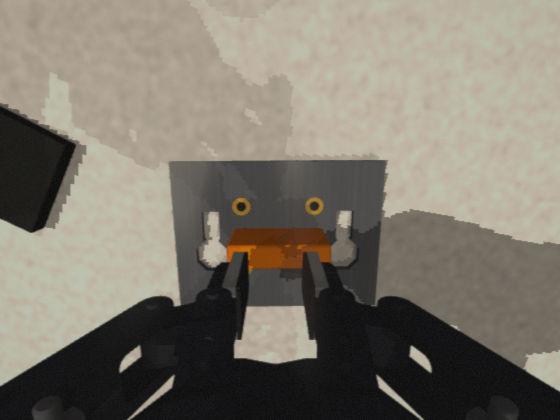

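View pics/s2c.png

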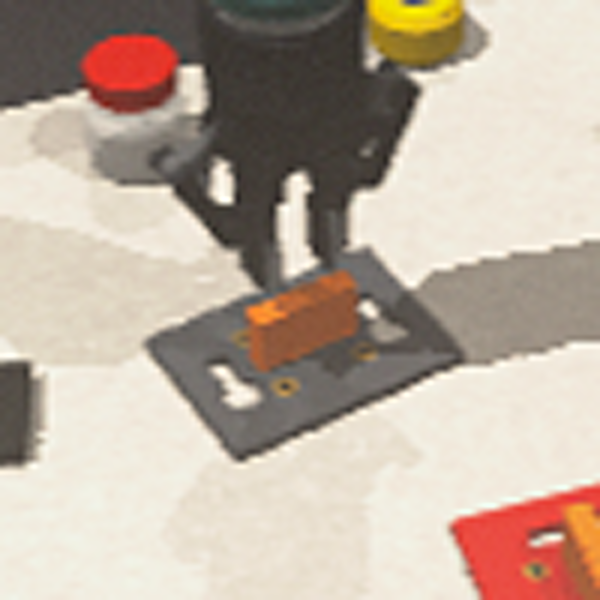

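The fingers closed to 25.6 mm without catching the fin. I'll project where the tips ought to be into the pictures.

```bash
python3 - <<'E'
from h import *
s=bot.sense(); M=R.from_rotvec(s["ee_rot"]).as_matrix(); p=np.array(s["eef_pos"]); print(M.round(3),p.round(4))
for n in("wrist","side"):
    f=bot.grab_frame(n); im=cv2.resize(f["img"],None,fx=2,fy=2) if n=="wrist" else f["img"].copy()
    pts={}
    for b in(0,10,19,40):
        for sx in(-12.8,12.8):
            q=proj(f,p+M@np.array([sx,0,-b])/1000); pts[(b,sx)]=q
    for k,q in pts.items(): print(n,k,q.round(1))
    y=np.radians(10.4); A=np.array([[np.cos(y),-np.sin(y),0],[np.sin(y),np.cos(y),0],[0,0,1]]); c=np.array([.5413,.2383,0])
    for sx in(-7,7):
        for sy in(-28,28):
            for z in (6,40): print("fin",n,(sx,sy,z),proj(f,c+A@np.array([sx,sy,z])/1000).round(1))
    f["img"]
    im=f["img"].copy()
    o=(276,255) if n=="wrist" else (244,235)
    x0,y0=o[0]-60,o[1]-60; big=cv2.resize(im[y0:y0+100,x0:x0+120],None,fx=6,fy=6,interpolation=cv2.INTER_CUBIC)
    for (b,sx),q in pts.items(): cv2.circle(big,tuple(int(v) for v in (q-[x0,y0])*6),4,(0,255,0) if b==0 else (255,0,255),-1)
    cv2.imwrite(f"pics/{n}3.png",big)
E
```

```text
[[ 0.176 -0.984  0.035]
 [-0.984 -0.176 -0.005]
 [ 0.011 -0.034 -0.999]] [0.5435 0.2393 0.0177]
wrist (0, -12.8) [254.4 239.3]
wrist (0, 12.8) [297.2 239.3]
wrist (10, -12.8) [253.4 245.5]
wrist (10, 12.8) [298.4 245.5]
wrist (19, -12.8) [252.3 251.6]
wrist (19, 12.8) [299.5 251.6]
wrist (40, -12.8) [249.3 268.5]
wrist (40, 12.8) [302.7 268.5]
fin wrist (-7, -28, 6) [320.2 247. ]
fin wrist (-7, -28, 40) [329.5 268.4]
fin wrist (-7, 28, 6) [232.8 247.7]
fin wrist (-7, 28, 40) [225.5 269.4]
fin wrist (7, -28, 6) [320.8 226. ]
fin wrist (7, -28, 40) [330.4 243.8]
fin wrist (7, 28, 6) [232.  226.7]
fin wrist (7, 28, 40) [224.4 244.7]
side (0, -12.8) [239.5 240.7]
side (0, 12.8) [247.  237.5]
side (10, -12.8) [239.4 238.3]
side (10, 12.8) [246.9 235.1]
side (19, -12.8) [239.2 236.2]
side (19, 12.8) [246.8 232.9]
side (40, -12.8) [238.9 231.1]
side (40, 12.8) [246.6 227.9]
fin side (-7, -28, 6) [253.2 240.1]
fin side (-7, -28, 40) [252.9 231.8]
fin side (-7, 28, 6) [237.  247.2]
fin side (-7, 28, 40) [236.3 238.9]
fin side (7, -28, 6) [250.9 237.5]
fin side (7, -28, 40) [250.5 229.2]
fin side (7, 28, 6) [234.7 244.5]
fin side (7, 28, 40) [234.  236.1]
```

View pics/wrist3.png

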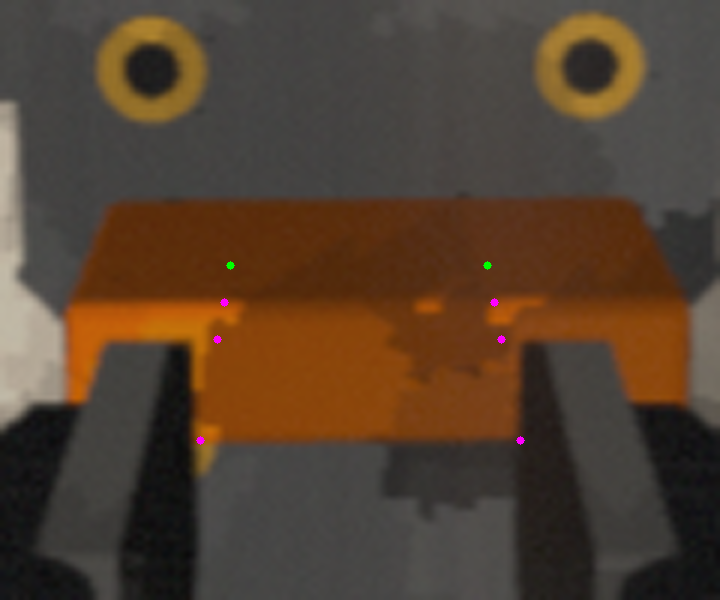

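View pics/side3.png

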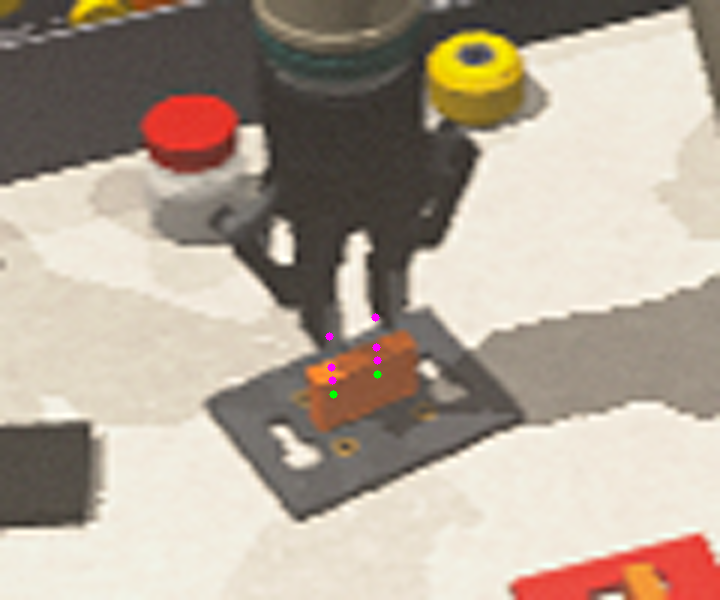

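The fingers are above the fin, with the tips apparently sitting well behind the reported TCP. I'll open, go lower step by step, and try again.

```bash
python3 -m crank '[[0,0,0,0],[0,0,0,0],[0,0,0,0],[0,0,0,0],[-0,2,0,0]]' 1
python3 go.py 0.5413 0.2383 0.005 -79.6
python3 - <<'E'
from h import *
s=bot.sense(); M=R.from_rotvec(s["ee_rot"]).as_matrix(); p=np.array(s["eef_pos"])
f=bot.grab_frame("wrist"); cv2.imwrite("pics/w4.png",f["img"])
for b in (0,13,20,30,40,50): print(b,[proj(f,p+M@np.array([sx,y,-b])/1000).round(0) for y in(-11,11) for sx in(-42.5,42.5)])
g=bot.grab_frame("side"); crop(g["img"],(244,225),50,6,"pics/s4c.png")
E
```

```text
time_s: 6.35
eef_pos: [0.5416, 0.2389, 0.0176]
ee_rot: [-2.394, 2.004, -0.047]
force: [-0.3, 0.8, 0.4]
gripper_width: 0.0853
pos [0.5416 0.2389 0.0176] yaw -79.87 tilt 2.03 F [-0.3  0.8  0.4] w 0.0853 t 6.35
tool shift mm [ 0.4  0.9 12.5] turn -0.27
0 [array([204., 222.]), array([348., 222.]), array([206., 256.]), array([346., 256.])]
13 [array([199., 229.]), array([353., 229.]), array([201., 266.]), array([351., 266.])]
20 [array([196., 233.]), array([356., 233.]), array([198., 271.]), array([353., 271.])]
30 [array([191., 240.]), array([361., 240.]), array([194., 280.]), array([358., 280.])]
40 [array([186., 247.]), array([366., 247.]), array([189., 289.]), array([363., 289.])]
50 [array([180., 256.]), array([373., 256.]), array([184., 300.]), array([369., 300.])]
```

View pics/w4.png

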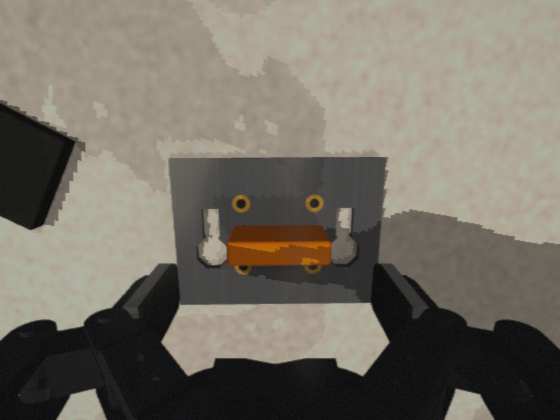

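View pics/s4c.png

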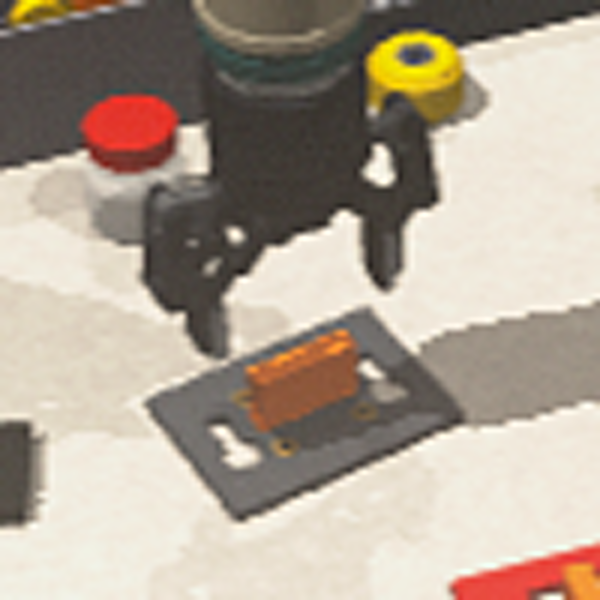

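```bash
python3 - <<'E'
from h import *
W=bot.grab_frame("wrist");S=bot.grab_frame("side")
s=bot.sense(); M=R.from_rotvec(s["ee_rot"]).as_matrix(); p=np.array(s["eef_pos"])
for a,b in (((168,266),(229.8,233)),((382,266),(258.5,222.3))):
    (o1,d1),(o2,d2)=ray(W,a),ray(S,b); t=np.linalg.lstsq(np.c_[d1,-d2],o2-o1,rcond=None)[0]
    q=(o1+t[0]*d1+o2+t[1]*d2)/2; print(q.round(4),np.linalg.norm(o1+t[0]*d1-o2-t[1]*d2).round(4),"tool mm",(M.T@(q-p)*1000).round(1))
im=cv2.resize(W["img"][220:400,90:470],None,fx=2,fy=2); cv2.imwrite("pics/w5.png",im)
E
```

```text
[0.535  0.2845 0.0657] 0.0069 tool mm [-45.5  -3.5 -48.6]
[0.5504 0.1886 0.0604] 0.0034 tool mm [ 51.6  -1.6 -42.3]
```

View pics/w5.png

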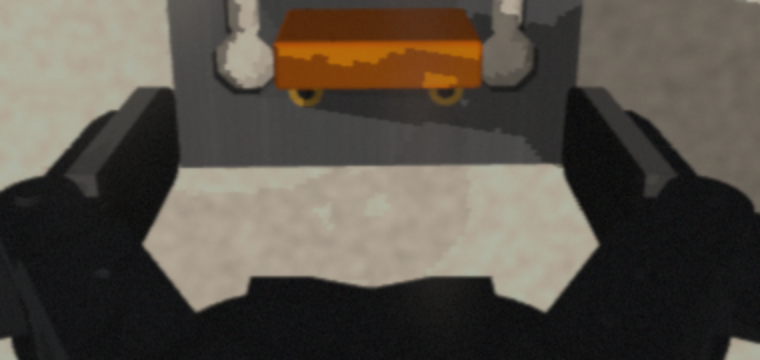

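The tips measure about 45 mm behind the reported TCP when open, which disagrees with the spec. I'll go by what the cameras see and descend gently, watching the force.

```bash
python3 -m crank '[[0,1,8,0],[0,1,8,0],[0,0.5,4,0],[0,0,0,0]]'
python3 go.py 0.5413 0.2383 -0.012 -79.6
python3 - <<'E'
from h import *
W=bot.grab_frame("wrist"); g=bot.grab_frame("side"); 
a=cv2.resize(W["img"][200:400,90:470],None,fx=2,fy=2); x=cv2.resize(g["img"][185:285,184:304],None,fx=4,fy=4,interpolation=cv2.INTER_CUBIC)
cv2.imwrite("pics/w6.png",a); cv2.imwrite("pics/s6.png",x)
E
```

```text
time_s: 6.95
eef_pos: [0.539, 0.2382, -0.0047]
ee_rot: [-2.395, 2.005, -0.046]
force: [-0.3, 0.1, -0.2]
gripper_width: 0.0851
pos [ 0.539   0.2382 -0.0047] yaw -79.87 tilt 1.97 F [-0.3  0.1 -0.2] w 0.0851 t 6.95
tool shift mm [ 0.2 -2.1  7.4] turn -0.27
```

View pics/w6.png

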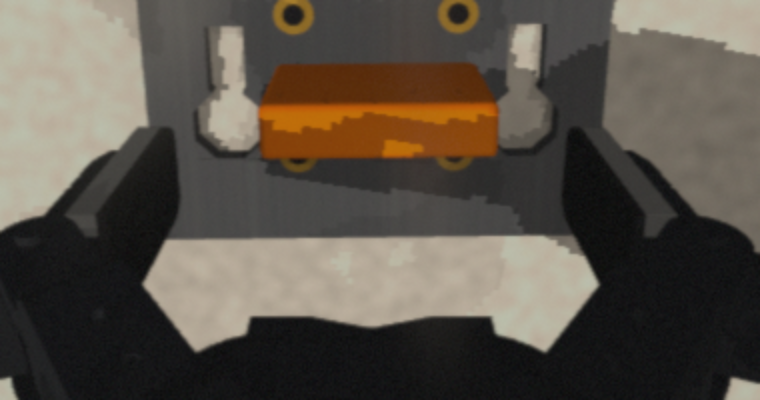

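View pics/s6.png

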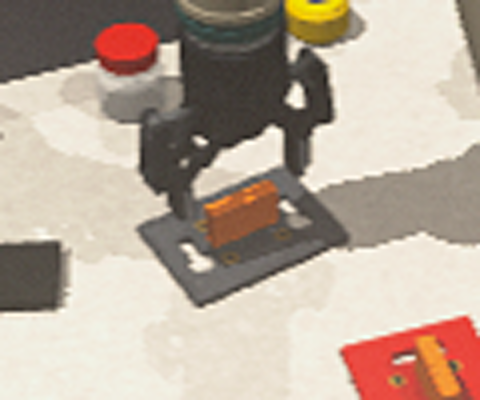

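```bash
python3 - <<'E'
from h import *
S=bot.grab_frame("side"); T=bot.grab_frame("top"); W=bot.grab_frame("wrist")
s=bot.sense(); M=R.from_rotvec(s["ee_rot"]).as_matrix(); p=np.array(s["eef_pos"])
print("cam in tool", (M.T@(np.array(W["cam_to_world"])[:3,3]-p)).round(4)); print((M.T@np.array(W["cam_to_world"])[:3,:3]).round(3))
for n,f in(("side",S),("top",T)):
    im=f["img"]; 
    for b in (0,30,45,60,100,150): print(n,b,[proj(f,p+M@np.array([sx,0,-b])/1000).round(1) for sx in(-50,0,50)])
    c=proj(f,p+M@np.array([0,0,-60])/1000).astype(int); x0,y0=c-[60,50]
    big=cv2.resize(im[y0:y0+100,x0:x0+120],None,fx=6,fy=6,interpolation=cv2.INTER_CUBIC)
    for sx in(-50,0,50):
        for b in range(0,160,15):
            q=(proj(f,p+M@np.array([sx,0,-b])/1000)-[x0,y0])*6; cv2.circle(big,tuple(int(v) for v in q),3,(0,255,0) if b!=45 else (255,0,255),-1)
    cv2.imwrite(f"pics/{n}7.png",big)
E
```

```text
cam in tool [-0.0006 -0.0676 -0.182 ]
[[ 1.    -0.     0.   ]
 [ 0.     0.963  0.27 ]
 [-0.    -0.27   0.963]]
side 0 [array([229.5, 251.3]), array([244.2, 244.8]), array([258.4, 238.5])]
side 30 [array([228.9, 244.3]), array([243.8, 237.8]), array([258.3, 231.5])]
side 45 [array([228.6, 240.7]), array([243.6, 234.2]), array([258.2, 227.9])]
side 60 [array([228.3, 237. ]), array([243.4, 230.5]), array([258.1, 224.3])]
side 100 [array([227.4, 227. ]), array([242.9, 220.6]), array([257.9, 214.3])]
side 150 [array([226.3, 213.8]), array([242.3, 207.5]), array([257.7, 201.3])]
top 0 [array([207. , 202.9]), array([227.2, 199.7]), array([247.4, 196.6])]
top 30 [array([205.3, 202.8]), array([226.1, 199.5]), array([246.9, 196.3])]
top 45 [array([204.5, 202.7]), array([225.6, 199.4]), array([246.6, 196.1])]
top 60 [array([203.6, 202.6]), array([225. , 199.3]), array([246.3, 195.9])]
top 100 [array([201.1, 202.4]), array([223.4, 198.9]), array([245.6, 195.4])]
top 150 [array([197.8, 202.1]), array([221.2, 198.4]), array([244.6, 194.8])]
```

View pics/side7.png

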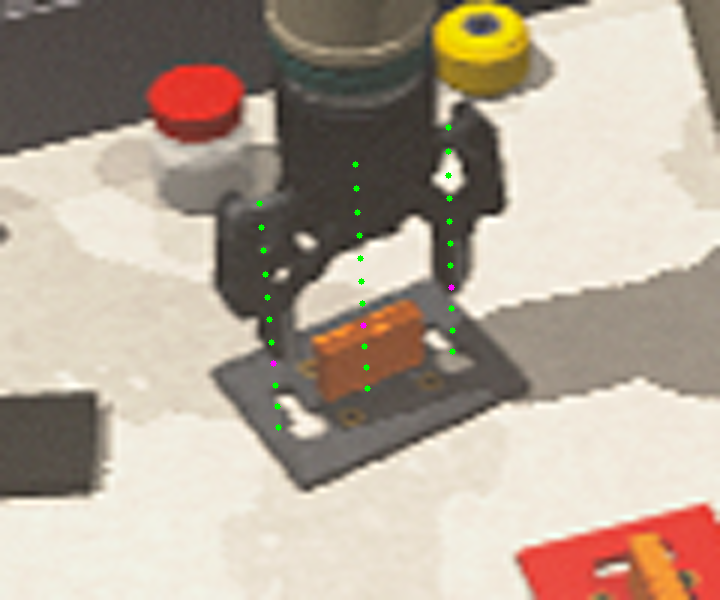

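View pics/top7.png

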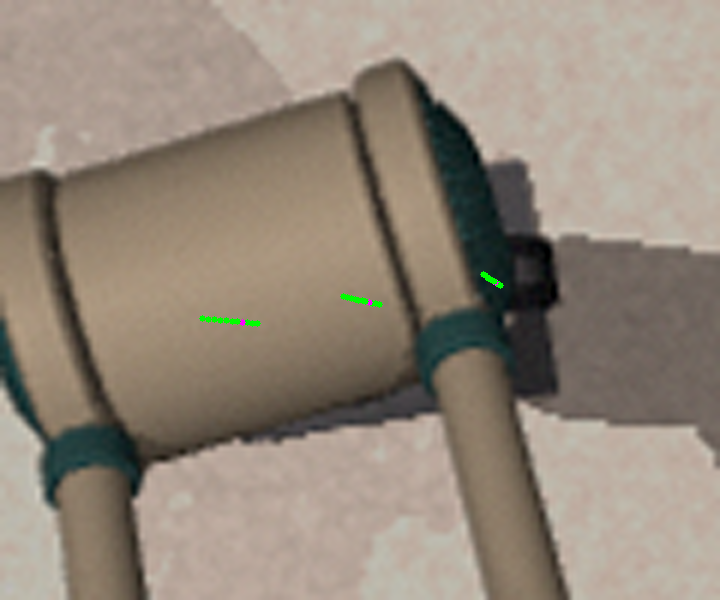

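```bash
python3 -m crank '[[0,-1.5,8,-0.3],[0,-0.5,3,0],[0,0,0,0]]'
python3 go.py 0.5413 0.2383 -0.016 -79.6
python3 -m crank '[[0,0,0,0],[0,0,0,0],[0,0,0,0],[0,0,0,0]]' 0.5
python3 go.py 0.5413 0.2383 -0.016 -79.6
python3 - <<'E'
from h import *
W=bot.grab_frame("wrist"); g=bot.grab_frame("side"); 
a=cv2.resize(W["img"][200:400,90:470],None,fx=2,fy=2); x=cv2.resize(g["img"][185:285,184:304],None,fx=4,fy=4,interpolation=cv2.INTER_CUBIC)
cv2.imwrite("pics/w8.png",a); cv2.imwrite("pics/s8.png",x)
E
```

```text
time_s: 7.5
eef_pos: [0.5434, 0.2391, -0.0145]
ee_rot: [-2.398, 1.996, -0.05]
force: [-0.2, 0.4, -0.6]
gripper_width: 0.0854
pos [ 0.5434  0.2391 -0.0145] yaw -79.54 tilt 2.2 F [-0.2  0.4 -0.6] w 0.0854 t 7.5
tool shift mm [0.4 2.3 1.4] turn 0.06
time_s: 7.9
eef_pos: [0.5437, 0.2387, -0.0141]
ee_rot: [-2.399, 1.995, -0.051]
force: [0.0, 0.5, -3.0]
gripper_width: 0.0543
pos [ 0.5437  0.2387 -0.0141] yaw -79.51 tilt 2.23 F [ 0.   0.5 -3. ] w 0.0543 t 7.9
tool shift mm [-0.   2.5  1.8] turn 0.09
```

View pics/w8.png

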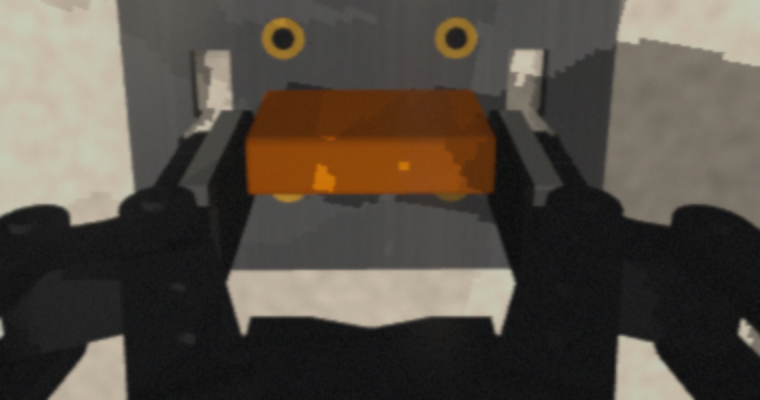

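View pics/s8.png

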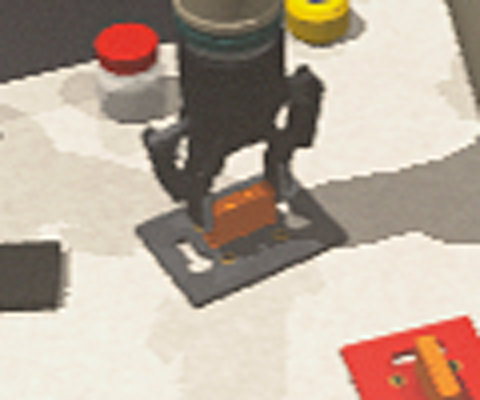

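The fin is gripped at 54 mm. I'll lift it and check that the template comes along.

```bash
python3 -m crank '[[0,0,0,0],[0,0,-5,0],[0,0,-10,0],[0,0,-20,0],[0,0,-30,0],[0,0,-35,0],[0,0,-35,0],[0,0,-35,0],[0,0,-30,0],[0,0,0,0]]'
python3 go.py 0.55 -0.19 0.18 -95.5
python3 - <<'E'
from h import *
W=bot.grab_frame("wrist"); g=bot.grab_frame("side"); 
a=cv2.resize(W["img"][150:400,90:470],None,fx=2,fy=2); x=cv2.resize(g["img"][115:255,164:324],None,fx=4,fy=4,interpolation=cv2.INTER_CUBIC)
cv2.imwrite("pics/w9.png",a); cv2.imwrite("pics/s9.png",x)
E
```

```text
time_s: 9.0
eef_pos: [0.5312, 0.2391, 0.1926]
ee_rot: [-2.406, 2.001, -0.04]
force: [0.3, 0.8, -2.9]
gripper_width: 0.054
pos [0.5312 0.2391 0.1926] yaw -79.51 tilt 1.61 F [ 0.3  0.8 -2.9] w 0.054 t 9.0
tool shift mm [425.2  60.1  16. ] turn 15.99
```

View pics/w9.png

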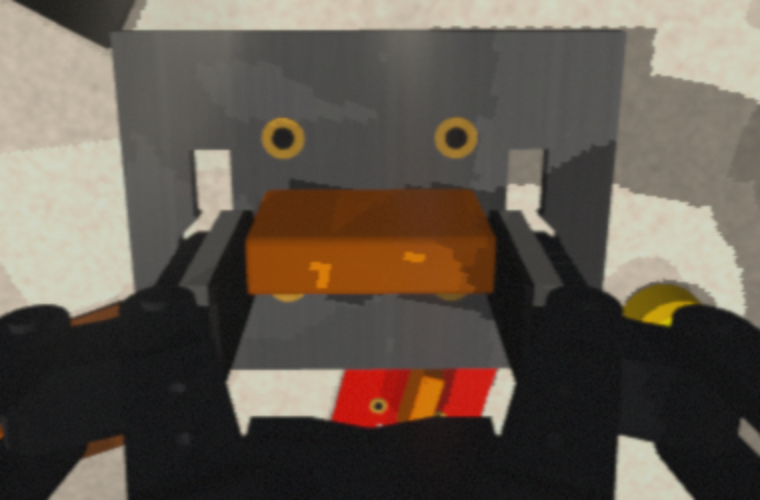

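View pics/s9.png

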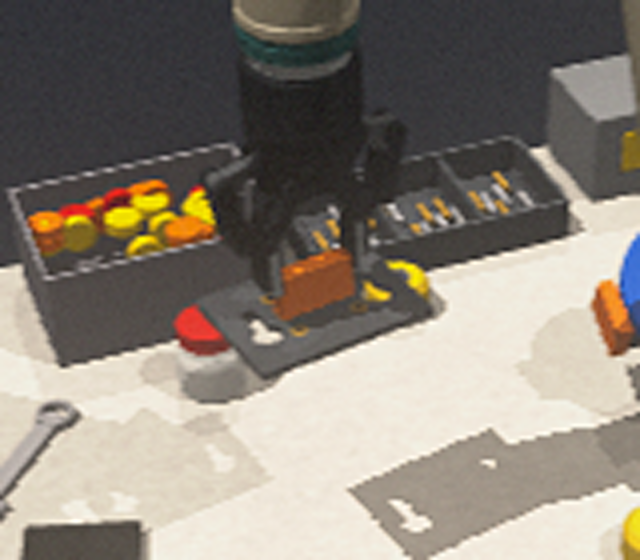

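```bash
python3 go.py 0.42 -0.19 0.20 -95.5
cat > tp.py <<'E'
from h import *
# grasp-time relation
Rg=R.from_rotvec([-2.399,1.995,-0.051]).as_matrix(); pg=np.array([.5437,.2387,-.0141])
yt=np.radians(10.4); Rt=R.from_euler('z',yt).as_matrix(); pt=np.array([.5413,.2383,0])
REL_R=Rg.T@Rt; REL_p=Rg.T@(pt-pg)
YAW=np.radians(-5.5)
u=np.array([np.cos(YAW),np.sin(YAW),0]); c,s_=np.cos(np.radians(20)),np.sin(np.radians(20))
DX=u*c+np.array([0,0,s_]); DZ=-u*s_+np.array([0,0,c]); DY=np.cross(DZ,DX); RD=np.c_[DX,DY,DZ]
def tmpl(s): 
    M=R.from_rotvec(s["ee_rot"]).as_matrix(); return M@REL_R, np.array(s["eef_pos"])+M@REL_p
E
python3 -c "
from tp import *
print(REL_p*1000)"
```

```text
pos [0.5283 0.2381 0.1878] yaw -79.51 tilt 1.21 F [-0.5 -0.1 -3.6] w 0.054 t 9.1
tool shift mm [401.4 184.3 -10.1] turn 15.99
[  0.12078995   1.90831714 -14.18004709]
```

```bash
python3 -m crank '[[20,10,-2,1.6],[40,18,-2,1.6],[40,18,-2,1.6],[40,18,-2,1.6],[40,18,-2,1.6],[40,18,0,1.6],[40,18,0,1.6],[40,18,0,1.6],[40,18,0,1.6],[20,10,0,1.6]]'
python3 go.py 0.42 -0.19 0.20 -95.5
```

```text
time_s: 10.1
eef_pos: [0.3644, -0.1369, 0.176]
ee_rot: [2.095, -2.311, -0.022]
force: [0.8, 0.0, -3.8]
gripper_width: 0.0539
pos [ 0.3644 -0.1369  0.176 ] yaw -95.61 tilt 1.5 F [ 0.8  0.  -3.8] w 0.0539 t 10.1
tool shift mm [ 47.6 -59.9 -25.2] turn -0.11
```

```bash
python3 -m crank '[[35,0,-8,0],[12,0,-8,0],[0,0,-8,0],[0,0,0,0]]'
python3 - <<'E'
from h import *
bot.grab_frame("side")
W=bot.grab_frame("wrist"); g=bot.grab_frame("side"); cv2.imwrite("pics/w10.png",W["img"]); cv2.imwrite("pics/s10.png",g["img"])
E
python3 go.py 0.42 -0.19 0.20 -95.5
```

```text
time_s: 10.5
eef_pos: [0.3528, -0.1835, 0.1933]
ee_rot: [2.084, -2.316, -0.05]
force: [0.5, -0.4, -4.8]
gripper_width: 0.0539
pos [ 0.3525 -0.1825  0.1928] yaw -95.93 tilt 2.41 F [-0.5 -0.2 -3.2] w 0.0542 t 10.65
tool shift mm [  0.4 -67.5 -10. ] turn -0.43
```

View pics/w10.png

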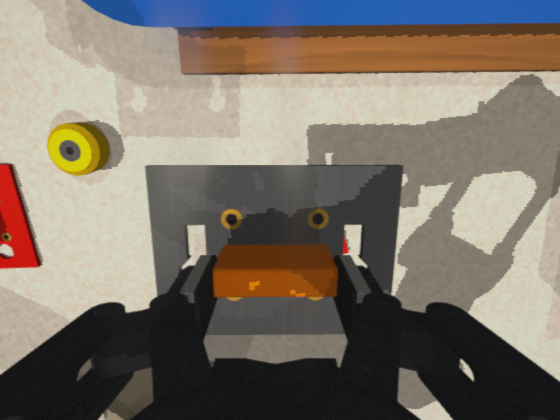

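View pics/s10.png

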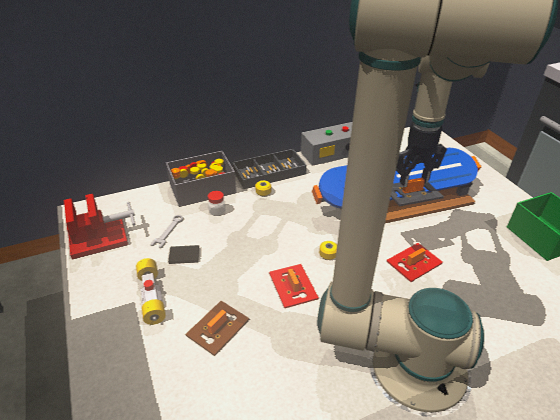

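```bash
python3 -m crank '[[0,-30,-5,0],[0,-40,-5,0],[0,-25,-3,0],[0,0,0,0]]'
cat > st.py <<'E'
from tp import *
bot.grab_frame("wrist"); W=bot.grab_frame("wrist"); cv2.imwrite("pics/w11.png",W["img"])
hsv=cv2.cvtColor(W["img"],cv2.COLOR_BGR2HSV)
m=cv2.inRange(hsv,(10,100,60),(30,255,255)); m[160:]=0
k,l,st,ce=cv2.connectedComponentsWithStats(m)
P=[]
for i in range(1,k):
    if st[i,4]>30:
        x0,y0,w,h,a=st[i]; print(st[i],ce[i].round(1),[onz(W,ce[i],z).round(4) for z in(.108,.112)])
E
python3 st.py; python3 go.py 0.42 -0.19 0.20 -95.5
```

```text
time_s: 11.05
eef_pos: [0.4498, -0.1869, 0.2001]
ee_rot: [2.092, -2.307, -0.057]
force: [-1.2, -1.2, -3.5]
gripper_width: 0.054
[  28   14   44   73 1214] [48.5 49.7] [array([ 0.58  , -0.0259,  0.108 ]), array([ 0.5792, -0.0284,  0.112 ])]
[206  47  22  22 357] [216.4  57.7] [array([ 0.562 , -0.1518,  0.108 ]), array([ 0.5614, -0.1524,  0.112 ])]
[317  47  23  22 383] [327.7  57.3] [array([ 0.5539, -0.236 ,  0.108 ]), array([ 0.5535, -0.2354,  0.112 ])]
[ 197  144  363   16 5653] [381.6 151.6] [array([ 0.4786, -0.277 ,  0.108 ]), array([ 0.4792, -0.2758,  0.112 ])]
pos [ 0.446  -0.1861  0.1997] yaw -95.64 tilt 2.83 F [-0.7  0.6 -4.2] w 0.0539 t 11.15
tool shift mm [ 6.5 25.5  1. ] turn -0.14
```

View pics/w11.png

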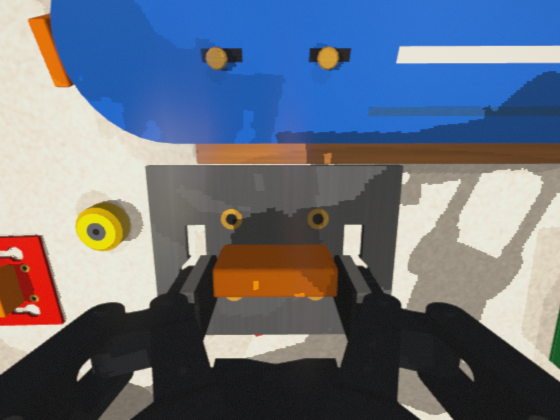

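The wrist and top cameras agree on the studs to within 1 mm. I'll pre-tilt the plate in the grip first, by pressing it gently flat on an empty stretch of deck 150 mm to the right of the studs. After that I'll carry it back to the studs.

```bash
cat > dk.py <<'E'
import sys; from tp import *
B=np.array([.562,-.1944,.1])
# usage: dk.py X Y Z  desired plate centre in deck-stud frame (mm), assumes rigid grasp REL ; optional tilt arg uses pivoted plate
def rel(th=None,zp=30.0):
    # th None: as grasped. otherwise plate pivoted about template point (0,0,zp) to be parallel to deck
    s=bot.sense(); M=R.from_rotvec(s["ee_rot"]).as_matrix(); p=np.array(s["eef_pos"])
    Rp=M@REL_R; c0=p+M@REL_p
    if th=="flat":
        piv=c0+Rp@np.array([0,0,zp])/1000; return s,M,RD,piv-RD@np.array([0,0,zp])/1000
    return s,M,Rp,c0
if __name__=="__main__":
    mode=sys.argv[4] if len(sys.argv)>4 else None
    s,M,Rp,c0=rel(mode); tgt=B+RD@np.array([float(v) for v in sys.argv[1:4]])/1000
    A=RD.T@Rp; print("centre deck mm",(RD.T@(c0-B)*1000).round(1),"world",c0.round(4),"plate normal in deck x-ang",np.degrees(np.arctan2(A[0,2],A[2,2])).round(1),"yaw",np.degrees(np.arctan2(A[1,0],A[0,0])).round(2))
    print("tool shift",(M.T@(tgt-c0)*1000).round(1),"F",np.round(s["force"],1),"w",round(s["gripper_width"],4),"t",s["time_s"])
    print("tool pos",np.round(s["eef_pos"],4),"tilt",np.degrees(np.arccos(-M[2,2])).round(2),"deck axes in tool: x",(M.T@DX).round(3),"y",(M.T@DY).round(3),"z",(M.T@DZ).round(3))
E
python3 dk.py 0 -150 60
```

```text
centre deck mm [-71.4  -3.  147.3] world [ 0.4448 -0.1861  0.214 ] plate normal in deck x-ang 24.9 yaw -0.23
tool shift [147.1 -99.9  51.9] F [-0.7  0.6 -4.2] w 0.0539 t 11.15
tool pos [ 0.446  -0.1861  0.1997] tilt 2.83 deck axes in tool: x [-0.004 -0.922 -0.388] y [-1.     0.002  0.006] z [-0.005  0.388 -0.922]
```

```bash
python3 -m crank '[[35,-25,0,0],[37,-25,5,0],[37,-25,10,0],[30,-20,10,0],[0,0,10,0],[0,0,0,0],[0,0,0,0]]'
python3 dk.py 0 -150 45
```

```text
time_s: 11.85
eef_pos: [0.5193, -0.3294, 0.1555]
ee_rot: [2.094, -2.298, -0.081]
force: [0.9, 0.2, -1.8]
gripper_width: 0.0539
centre deck mm [  -4.9 -138.8   76. ] world [ 0.5182 -0.3296  0.1698] plate normal in deck x-ang 25.5 yaw 0.15
tool shift [ 11.6 -16.8  26.4] F [ 0.9  0.2 -1.8] w 0.0539 t 11.85
tool pos [ 0.5193 -0.3294  0.1555] tilt 3.47 deck axes in tool: x [-0.001 -0.918 -0.397] y [-1.    -0.004  0.012] z [-0.012  0.397 -0.918]
```

```bash
python3 -m crank '[[6,-9,13,0],[5,-8,13,0],[0,-4,9,0],[0,0,0,0],[0,0,0,0]]'
python3 dk.py 0 -150 24
```

```text
time_s: 12.35
eef_pos: [0.5378, -0.3393, 0.1177]
ee_rot: [2.098, -2.296, -0.081]
force: [0.0, -0.9, -4.2]
gripper_width: 0.0539
centre deck mm [   0.4 -146.9   33.9] world [ 0.5367 -0.3395  0.132 ] plate normal in deck x-ang 25.5 yaw 0.33
tool shift [ 3.2 -3.6  9.2] F [ 0.  -0.9 -4.2] w 0.0539 t 12.35
tool pos [ 0.5378 -0.3393  0.1177] tilt 3.45 deck axes in tool: x [ 0.001 -0.918 -0.397] y [-1.    -0.006  0.012] z [-0.013  0.397 -0.918]
```

```bash
python3 -m crank '[[1,-1.6,3.7,0],[1,-1.6,3.7,0],[0,0,0,0]]'
python3 dk.py 0 -150 20
python3 -m crank '[[0,-0.8,1.8,0],[0,-0.8,1.8,0]]'
python3 dk.py 0 -150 20
```

```text
time_s: 12.65
eef_pos: [0.5408, -0.3415, 0.1102]
ee_rot: [2.098, -2.295, -0.079]
force: [1.1, 0.1, -3.7]
gripper_width: 0.054
centre deck mm [   0.7 -148.7   25.8] world [ 0.5397 -0.3417  0.1245] plate normal in deck x-ang 25.5 yaw 0.35
tool shift [ 1.3 -1.6  5.6] F [ 1.1  0.1 -3.7] w 0.054 t 12.65
tool pos [ 0.5408 -0.3415  0.1102] tilt 3.41 deck axes in tool: x [ 0.002 -0.918 -0.396] y [-1.    -0.007  0.011] z [-0.013  0.396 -0.918]
time_s: 12.85
eef_pos: [0.5424, -0.3418, 0.107]
ee_rot: [2.098, -2.296, -0.078]
force: [-0.4, 0.4, -2.4]
gripper_width: 0.0538
centre deck mm [   1.1 -148.9   22.2] world [ 0.5412 -0.342   0.1212] plate normal in deck x-ang 25.4 yaw 0.33
tool shift [1.1 0.2 2.4] F [-0.4  0.4 -2.4] w 0.0538 t 12.85
tool pos [ 0.5424 -0.3418  0.107 ] tilt 3.35 deck axes in tool: x [ 0.002 -0.918 -0.395] y [-1.    -0.006  0.011] z [-0.013  0.395 -0.918]
```

```bash
python3 -m crank '[[0,-0.8,1.8,0],[0,-0.8,1.8,0]]'; echo; python3 -m crank '[[0,-0.8,1.8,0],[0,-0.8,1.8,0]]'
python3 dk.py 0 -150 20
```

```text
time_s: 13.05
eef_pos: [0.542, -0.3417, 0.1044]
ee_rot: [2.096, -2.295, -0.081]
force: [-4.9, 2.7, 5.3]
gripper_width: 0.0541

time_s: 13.25
eef_pos: [0.5417, -0.3416, 0.1034]
ee_rot: [2.094, -2.294, -0.082]
force: [-5.6, 3.4, 7.2]
gripper_width: 0.0541
centre deck mm [  -0.6 -148.8   19. ] world [ 0.5407 -0.3418  0.1176] plate normal in deck x-ang 25.7 yaw 0.26
tool shift [ 1.2 -0.2 -1.2] F [-5.6  3.4  7.2] w 0.0541 t 13.25
tool pos [ 0.5417 -0.3416  0.1034] tilt 3.62 deck axes in tool: x [ 0.001 -0.916 -0.4  ] y [-1.    -0.005  0.01 ] z [-0.011  0.4   -0.916]
```

```bash
python3 -m crank '[[0,-1.2,2.7,0],[0,-1.2,2.7,0]]'; echo; python3 -m crank '[[0,-1.2,2.7,0],[0,-1.2,2.7,0],[0,-1.2,2.7,0]]'
python3 dk.py 0 -150 20; python3 - <<'E'
from h import *
g=bot.grab_frame("side"); W=bot.grab_frame("wrist"); cv2.imwrite("pics/w12.png",W["img"]); cv2.imwrite("pics/s12.png",cv2.resize(g["img"][90:230,320:490],None,fx=4,fy=4,interpolation=cv2.INTER_CUBIC))
E
```

```text
time_s: 13.45
eef_pos: [0.5414, -0.3416, 0.1021]
ee_rot: [2.091, -2.292, -0.083]
force: [-6.8, 4.1, 10.8]
gripper_width: 0.0542

time_s: 13.75
eef_pos: [0.5413, -0.3416, 0.1019]
ee_rot: [2.088, -2.29, -0.082]
force: [-6.8, 3.9, 10.3]
gripper_width: 0.0541
centre deck mm [  -1.5 -148.7   17.7] world [ 0.5403 -0.3417  0.1161] plate normal in deck x-ang 26.0 yaw 0.15
tool shift [ 1.3 -0.5 -2.7] F [-6.8  3.9 10.3] w 0.0541 t 13.75
tool pos [ 0.5413 -0.3416  0.1019] tilt 3.85 deck axes in tool: x [ 0.002 -0.915 -0.404] y [-1.    -0.004  0.004] z [-0.005  0.404 -0.915]
```

View pics/w12.png

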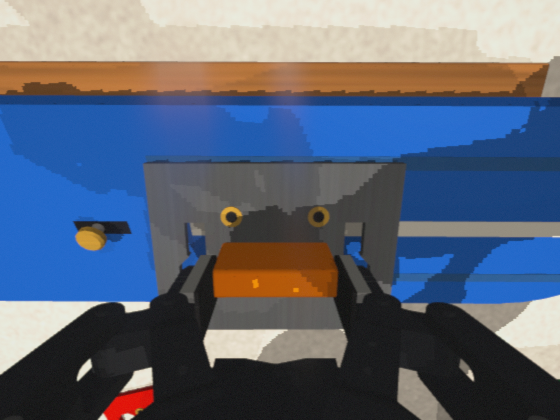

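View pics/s12.png

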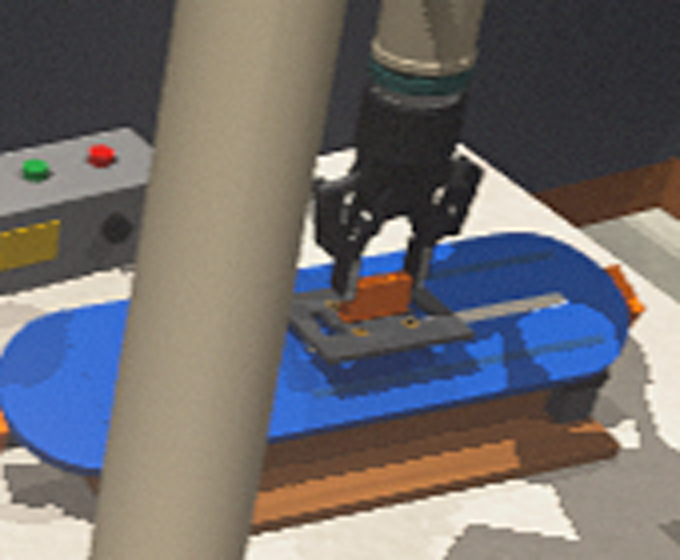

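The edge touches, but the friction of the grip resists the pivot. I'll relax the commanded opening to just under the fin's width to lower the squeeze.

```bash
python3 -m crank '[[0,-0.8,1.8,0],[0,-0.8,1.8,0]]' 0.62; echo; python3 -m crank '[[0,-0.8,1.8,0],[0,-0.8,1.8,0]]' 0.632
python3 dk.py 0 -150 20
```

```text
time_s: 14.05
eef_pos: [0.5416, -0.3417, 0.1031]
ee_rot: [2.087, -2.289, -0.078]
force: [-5.0, 2.6, 7.2]
gripper_width: 0.0538

time_s: 14.25
eef_pos: [0.5418, -0.3417, 0.1033]
ee_rot: [2.086, -2.288, -0.076]
force: [-4.5, 1.9, 5.3]
gripper_width: 0.0543
centre deck mm [  -0.5 -148.7   18.9] world [ 0.5408 -0.3417  0.1176] plate normal in deck x-ang 25.9 yaw 0.11
tool shift [ 1.3 -0.1 -1.2] F [-4.5  1.9  5.3] w 0.0543 t 14.25
tool pos [ 0.5418 -0.3417  0.1033] tilt 3.79 deck axes in tool: x [ 0.003 -0.915 -0.403] y [-1.    -0.003 -0.   ] z [-0.001  0.403 -0.915]
```

```bash
python3 -m crank '[[0,-1,2.2,0],[0,-1,2.2,0]]' 0.638; echo; python3 -m crank '[[0,-1,2.2,0],[0,-1,2.2,0]]' 0.642;echo; python3 -m crank '[[0,-1,2.2,0],[0,-1,2.2,0]]' 0.646
python3 dk.py 0 -150 20
```

```text
time_s: 14.45
eef_pos: [0.5416, -0.3417, 0.1026]
ee_rot: [2.084, -2.287, -0.076]
force: [-5.6, 3.7, 8.0]
gripper_width: 0.0548

time_s: 14.65
eef_pos: [0.541, -0.3415, 0.1019]
ee_rot: [2.083, -2.284, -0.077]
force: [-6.1, 2.0, 7.0]
gripper_width: 0.0552

time_s: 14.85
eef_pos: [0.5399, -0.3414, 0.1005]
ee_rot: [2.081, -2.281, -0.08]
force: [-6.0, 1.0, 5.0]
gripper_width: 0.0556
centre deck mm [  -3.2 -148.5   16.9] world [ 0.539  -0.3413  0.1148] plate normal in deck x-ang 26.4 yaw 0.15
tool shift [ 1.6 -1.7 -4.1] F [-6.  1.  5.] w 0.0556 t 14.85
tool pos [ 0.5399 -0.3414  0.1005] tilt 4.25 deck axes in tool: x [ 0.006 -0.912 -0.411] y [-1.    -0.004 -0.004] z [ 0.002  0.411 -0.912]
```

```bash
python3 -m crank '[[0,-1.4,2.4,0],[0,-1.4,2.4,0]]' ; echo; python3 -m crank '[[0,-1.6,2.4,0],[0,-1.6,2.4,0]]' 
python3 dk.py 0 -150 20;  python3 - <<'E'
from h import *
g=bot.grab_frame("side"); W=bot.grab_frame("wrist"); cv2.imwrite("pics/w13.png",W["img"]); cv2.imwrite("pics/s13.png",cv2.resize(g["img"][90:230,320:490],None,fx=4,fy=4,interpolation=cv2.INTER_CUBIC))
E
```

```text
time_s: 15.05
eef_pos: [0.5384, -0.3412, 0.0981]
ee_rot: [2.078, -2.277, -0.087]
force: [-6.2, 2.2, 5.1]
gripper_width: 0.055

time_s: 15.25
eef_pos: [0.5367, -0.3411, 0.0955]
ee_rot: [2.075, -2.273, -0.094]
force: [-6.7, 0.2, 4.9]
gripper_width: 0.0553
centre deck mm [  -7.7 -148.5   13.2] world [ 0.5361 -0.3411  0.1097] plate normal in deck x-ang 27.1 yaw 0.18
tool shift [ 1.6 -4.1 -9.4] F [-6.7  0.2  4.9] w 0.0553 t 15.25
tool pos [ 0.5367 -0.3411  0.0955] tilt 5.02 deck axes in tool: x [ 0.006 -0.906 -0.423] y [-1.    -0.005 -0.005] z [ 0.003  0.423 -0.906]
```

View pics/w13.png

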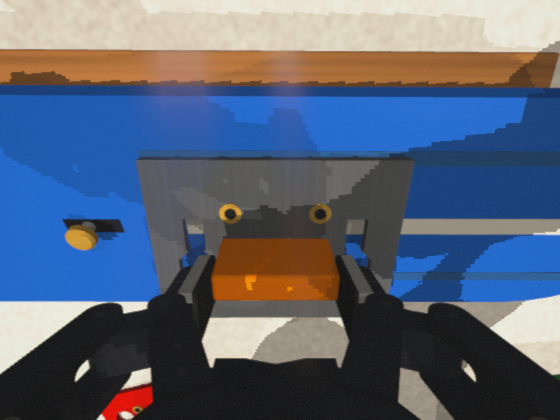

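View pics/s13.png

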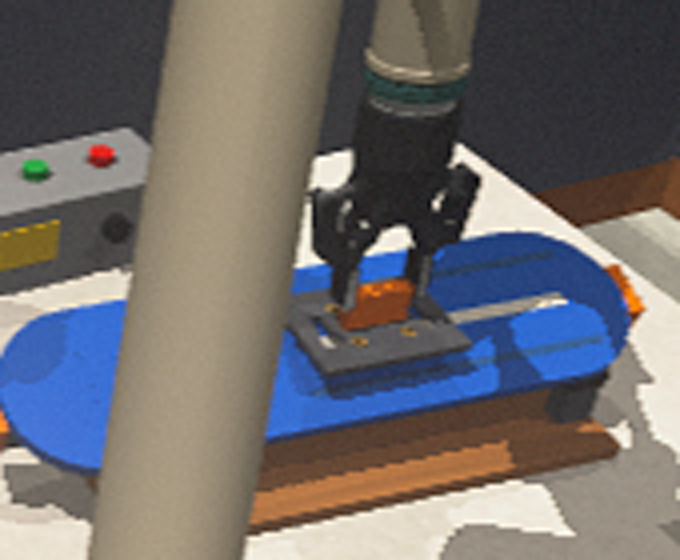

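It is pivoting and the force is low. I'll continue, with some uphill bias to stop it drifting downhill.

```bash
python3 -m crank '[[0,-2.6,2.4,0],[0,-2.6,2.4,0]]' ; echo; python3 -m crank '[[0,-2.8,2.4,0],[0,-2.8,2.4,0]]';echo; python3 -m crank '[[0,-2.8,2.4,0],[0,-2.8,2.4,0]]'
python3 dk.py 0 -150 20; python3 - <<'E'
from h import *
g=bot.grab_frame("side"); W=bot.grab_frame("wrist"); cv2.imwrite("pics/w14.png",W["img"]); cv2.imwrite("pics/s14.png",cv2.resize(g["img"][90:230,320:490],None,fx=4,fy=4,interpolation=cv2.INTER_CUBIC))
E
```

```text
time_s: 15.55
eef_pos: [0.5352, -0.3409, 0.0923]
ee_rot: [2.07, -2.267, -0.107]
force: [-8.9, 2.3, 5.0]
gripper_width: 0.0555

time_s: 15.75
eef_pos: [0.5337, -0.3407, 0.0888]
ee_rot: [2.064, -2.261, -0.121]
force: [-7.9, 1.0, 4.5]
gripper_width: 0.0558

time_s: 15.95
eef_pos: [0.5322, -0.3406, 0.085]
ee_rot: [2.059, -2.254, -0.135]
force: [-9.1, 1.1, 3.4]
gripper_width: 0.0551
centre deck mm [ -15.1 -148.4    4.7] world [ 0.532  -0.3406  0.0993] plate normal in deck x-ang 29.2 yaw 0.23
tool shift [  1.7  -6.5 -20.5] F [-9.1  1.1  3.4] w 0.0551 t 15.95
tool pos [ 0.5322 -0.3406  0.085 ] tilt 7.03 deck axes in tool: x [ 0.007 -0.891 -0.454] y [-1.    -0.005 -0.004] z [ 0.002  0.454 -0.891]
```

View pics/s14.png

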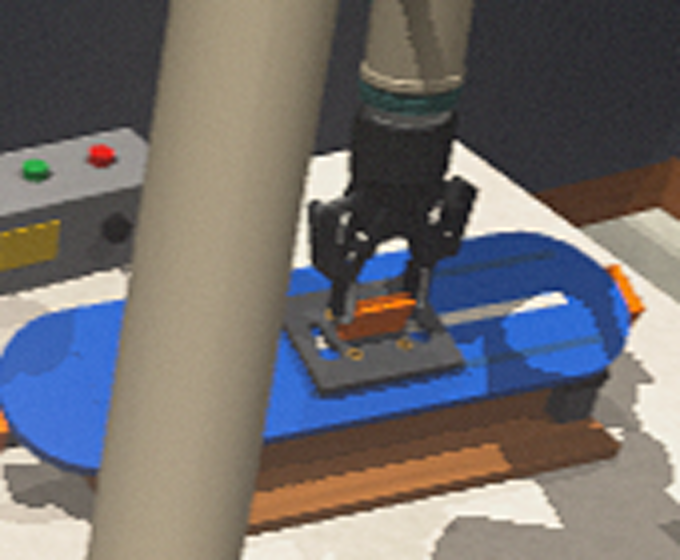

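View pics/w14.png

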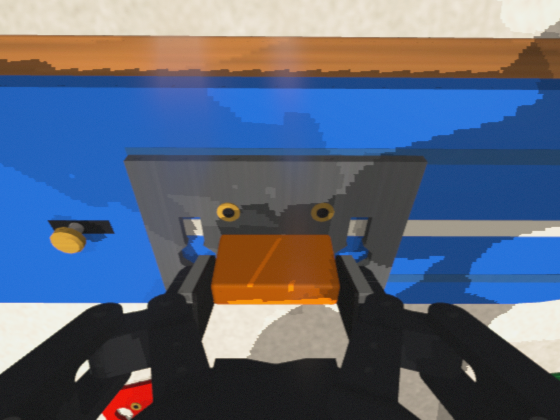

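```bash
python3 -m crank '[[0,-2.6,2.4,0],[0,-2.6,2.4,0]]' ; echo; python3 -m crank '[[0,-2.6,2.4,0],[0,-2.6,2.4,0]]';echo
python3 dk.py 0 -150 20; python3 - <<'E'
from h import *
g=bot.grab_frame("side"); W=bot.grab_frame("wrist"); cv2.imwrite("pics/w15.png",W["img"]); cv2.imwrite("pics/s15.png",cv2.resize(g["img"][110:210,380:480],None,fx=6,fy=6,interpolation=cv2.INTER_CUBIC))
E
```

```text
time_s: 16.25
eef_pos: [0.5309, -0.3404, 0.0806]
ee_rot: [2.054, -2.249, -0.147]
force: [-6.9, 0.4, 3.6]
gripper_width: 0.0552

time_s: 16.45
eef_pos: [0.531, -0.3405, 0.0792]
ee_rot: [2.05, -2.245, -0.155]
force: [-8.3, 2.0, 14.7]
gripper_width: 0.0556

centre deck mm [ -17.9 -148.4   -0.4] world [ 0.5311 -0.3405  0.0935] plate normal in deck x-ang 30.2 yaw 0.21
tool shift [  1.7  -6.2 -26.4] F [-8.3  2.  14.7] w 0.0556 t 16.45
tool pos [ 0.531  -0.3405  0.0792] tilt 8.07 deck axes in tool: x [ 0.006 -0.882 -0.471] y [-1.    -0.005 -0.004] z [ 0.001  0.471 -0.882]
```

View pics/s15.png

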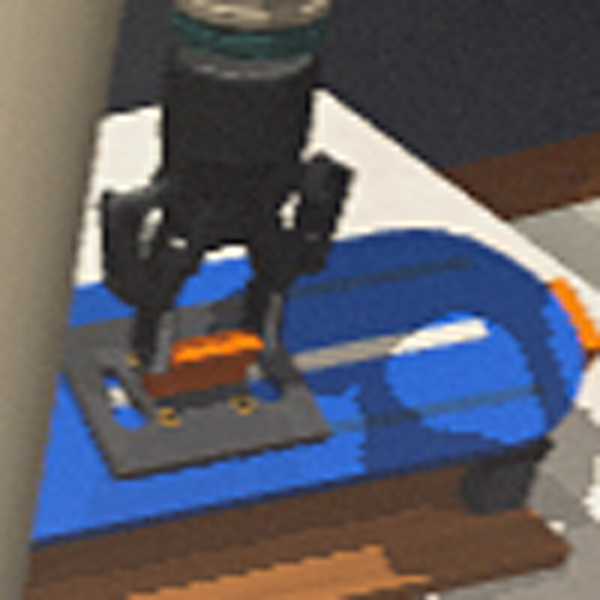

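View pics/w15.png

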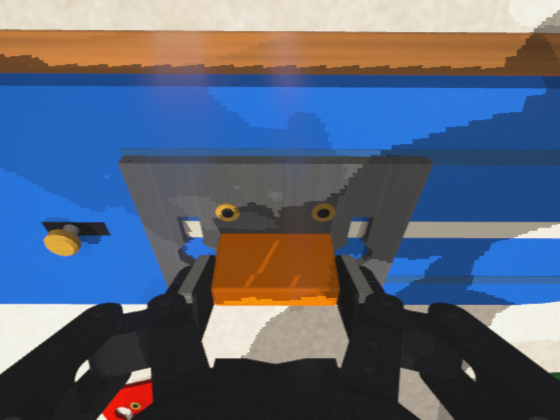

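The force jumped to 14.7 N along z, so the plate now lies flat. I'll grip firmly in this attitude and measure the plate relative to the tool.

```bash
python3 -m crank '[[0,0,0.5,0],[0,0,0,0],[0,0,0,0]]' 0.5; cat > pl.py <<'E'
from tp import *
B=np.array([.562,-.1944,.1])
W=bot.grab_frame("wrist"); W=bot.grab_frame("wrist"); img=W["img"]
s=bot.sense(); M=R.from_rotvec(s["ee_rot"]).as_matrix(); p=np.array(s["eef_pos"])
def ondeck(uv,z): # intersect with deck plane at height z mm -> deck coords mm
    o,d=ray(W,uv); n=DZ; t=(B@n+z/1000-o@n)/(d@n); return RD.T@(o+t*d-B)*1000
hsv=cv2.cvtColor(img,cv2.COLOR_BGR2HSV); b=cv2.inRange(hsv,(10,100,70),(30,255,255)); b[:195]=0; b[228:]=0
k,l,st,ce=cv2.connectedComponentsWithStats(b)
for i in range(1,k):
    if st[i,4]>40: print("bush/stud",st[i],ce[i].round(1),ondeck(ce[i],6).round(1),ondeck(ce[i],12).round(1))
E
python3 pl.py; python3 - <<'E'
from h import *
W=bot.grab_frame("wrist");cv2.imwrite("pics/w16.png",cv2.resize(W["img"][140:310,100:450],None,fx=2.2,fy=2.2,interpolation=cv2.INTER_CUBIC))
E
python3 dk.py 0 -150 20
```

```text
time_s: 16.85
eef_pos: [0.5307, -0.3405, 0.0823]
ee_rot: [2.05, -2.246, -0.151]
force: [-2.3, 0.2, -1.0]
gripper_width: 0.0541
bush/stud [216 203  24  18 273] [227.3 211.4] [  16.4 -125.     6. ] [  22.1 -126.2   12. ]
bush/stud [311 203  24  18 252] [322.7 211.4] [  16.6 -170.6    6. ] [  22.3 -169.3   12. ]
centre deck mm [ -17.5 -148.5    2.2] world [ 0.5307 -0.3405  0.0961] plate normal in deck x-ang 30.1 yaw 0.19
tool shift [  1.7  -7.1 -23.9] F [-2.3  0.7 -0.2] w 0.0544 t 17.0
tool pos [ 0.5306 -0.3405  0.0818] tilt 8.0 deck axes in tool: x [ 0.006 -0.883 -0.469] y [-1.    -0.005 -0.005] z [ 0.002  0.469 -0.883]
```

View pics/w16.png

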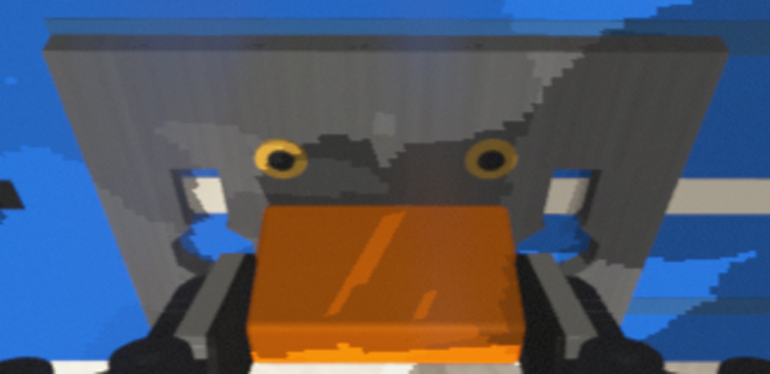

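```bash
cat >> pl.py <<'E'
for uv in ((121.5,162.7),(429.5,162.7)): print("front top corner",ondeck(uv,6).round(1))
for uv in ((120.5,157.3),(430.5,157.3)): print("front bottom corner",ondeck(uv,0).round(1))
# keyhole walls (top face) : narrow end wall top edge at template x=17.25 ; rows
f=[(182,215.5),(352,215.5)]
print("tool in deck",(RD.T@(p-B)*1000).round(1))
E
python3 pl.py
```

```text
bush/stud [216 203  24  18 274] [227.3 211.3] [  16.6 -125.1    6. ] [  22.3 -126.3   12. ]
bush/stud [311 203  24  18 250] [322.7 211.3] [  16.8 -170.5    6. ] [  22.5 -169.2   12. ]
front top corner [ 44.3 -83.8   6. ]
front top corner [  44.9 -212.     6. ]
front bottom corner [ 42.9 -80.9  -0. ]
front bottom corner [  43.5 -215.    -0. ]
tool in deck [ -22.4 -148.4  -11.2]
```

Centre at deck (-3.4, -147.9) relative to the stud midpoint, and the bush and edge measurements agree. I'll save this new grip relation and check the stud estimate in the same frame. Then I'll lift square to the deck.

```bash
python3 - <<'E'
exec(open('pl.py').read().split("hsv=")[0])
C=B+RD@np.array([-3.4,-148.0,0])/1000
Y2=R.from_euler('z',0.2,degrees=True).as_matrix()
np.savez("rel2.npz",R=M.T@RD@Y2,p=M.T@(C-p)); print((M.T@(C-p)*1000).round(1))
hsv=cv2.cvtColor(img,cv2.COLOR_BGR2HSV); b=cv2.inRange(hsv,(10,120,90),(30,255,255)); b[:,120:]=0;b[:200]=0;b[280:]=0
k,l,st,ce=cv2.connectedComponentsWithStats(b)
for i in range(1,k):
    if st[i,4]>60: print("stud",st[i],ce[i].round(1),ondeck(ce[i],12).round(1))
E
cat > d2.py <<'E'
import sys; from tp import *
B=np.array([.562,-.1944,.1]); q=np.load("rel2.npz")
s=bot.sense(); M=R.from_rotvec(s["ee_rot"]).as_matrix(); p=np.array(s["eef_pos"])
c0=p+M@q["p"]; A=RD.T@M@q["R"]; tgt=B+RD@np.array([float(v) for v in sys.argv[1:4]])/1000
print("centre deck",(RD.T@(c0-B)*1000).round(1),"plate rotvec deg",np.degrees(R.from_matrix(A).as_rotvec()).round(1))
F=RD.T@np.array(s["force"]); print("tool shift",(M.T@(tgt-c0)*1000).round(1),"F deck",F.round(1),"w",round(s["gripper_width"],4),"t",s["time_s"])
print("tilt",np.degrees(np.arccos(-M[2,2])).round(2),"DX",(M.T@DX).round(3),"DZ",(M.T@DZ).round(3))
E
python3 -m crank '[[0,2,-4,0],[0,4,-8,0],[0,7,-13,0],[0,7,-13,0],[0,0,0,0],[0,0,0,0]]'; python3 d2.py 12 0 30
```

```text
[ -0.3 -11.6 -18.8]
stud [ 45 229  36  26 687] [ 62.7 241.7] [  1.3 -43.2  12. ]
time_s: 17.8
eef_pos: [0.5171, -0.3395, 0.125]
ee_rot: [2.051, -2.248, -0.147]
force: [-0.3, 0.4, -3.9]
gripper_width: 0.054
centre deck [  -1.4 -148.3   45.3] plate rotvec deg [-0.  -0.3  0.2]
tool shift [-148.2  -19.6    6.4] F deck [-1.6  0.4 -3.5] w 0.054 t 17.8
tilt 7.75 DX [ 0.007 -0.885 -0.465] DZ [ 0.003  0.465 -0.885]
```

```bash
python3 -m crank '[[-25,-2,-1,0],[-35,-3,-2,0],[-35,-3,-2,0],[-35,-3,-1,0],[-18,-1,0,0],[0,0,0,0],[0,0,0,0]]'; python3 d2.py 12 0 30;  python3 - <<'E'
from h import *
g=bot.grab_frame("side"); W=bot.grab_frame("wrist"); cv2.imwrite("pics/w17.png",W["img"]); cv2.imwrite("pics/s17.png",cv2.resize(g["img"][80:220,300:470],None,fx=4,fy=4,interpolation=cv2.INTER_CUBIC))
E
```

```text
time_s: 18.5
eef_pos: [0.5443, -0.1911, 0.1276]
ee_rot: [2.048, -2.25, -0.141]
force: [-0.1, -0.4, -3.9]
gripper_width: 0.0548
centre deck [11.6  2.  43.3] plate rotvec deg [-0.3 -0.4  0.1]
tool shift [ 2.  -6.6 11.6] F deck [-1.4 -0.4 -3.6] w 0.0548 t 18.5
tilt 7.64 DX [ 0.005 -0.886 -0.464] DZ [ 0.007  0.464 -0.886]
```

View pics/w17.png

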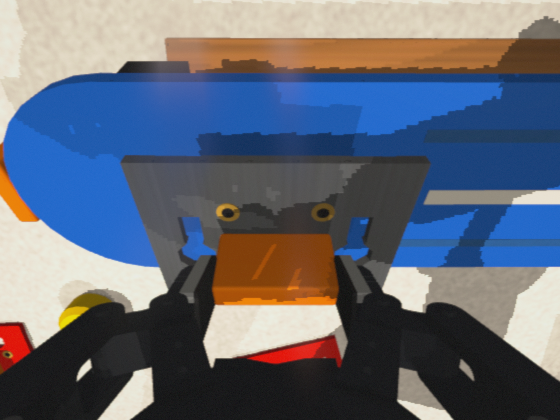

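View pics/s17.png

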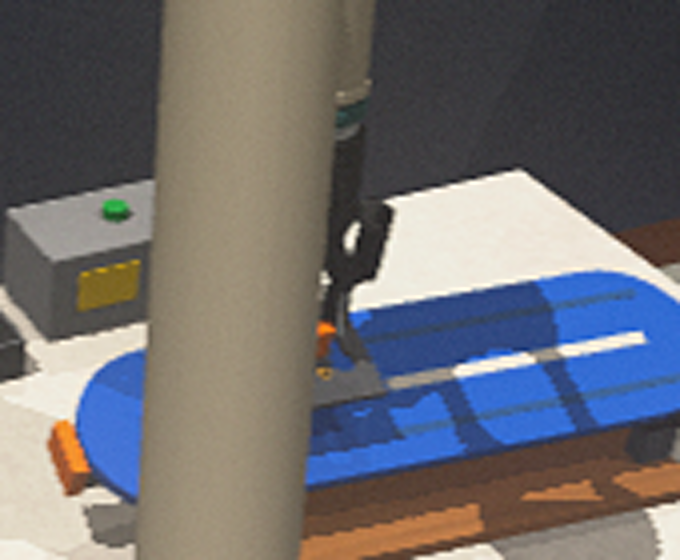

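```bash
python3 -m crank '[[1,-4,8,0],[1,-5,9,0],[0,-2,4,0],[0,0,0,0],[0,0,0,0]]'; python3 d2.py 12 0 15;  python3 - <<'E'
from h import *
W=bot.grab_frame("wrist"); cv2.imwrite("pics/w18.png",cv2.resize(W["img"][140:310,100:450],None,fx=2.2,fy=2.2,interpolation=cv2.INTER_CUBIC))
E
```

```text
time_s: 19.1
eef_pos: [0.552, -0.1992, 0.1019]
ee_rot: [2.04, -2.256, -0.143]
force: [0.5, -0.1, -2.5]
gripper_width: 0.0543
centre deck [10.7 -5.3 16.3] plate rotvec deg [-0.4 -0.3 -0.2]
tool shift [-5.3 -1.7  0.4] F deck [-0.4 -0.  -2.5] w 0.0543 t 19.1
tilt 7.73 DX [-0.    -0.885 -0.465] DZ [ 0.01   0.465 -0.885]
```

View pics/w18.png

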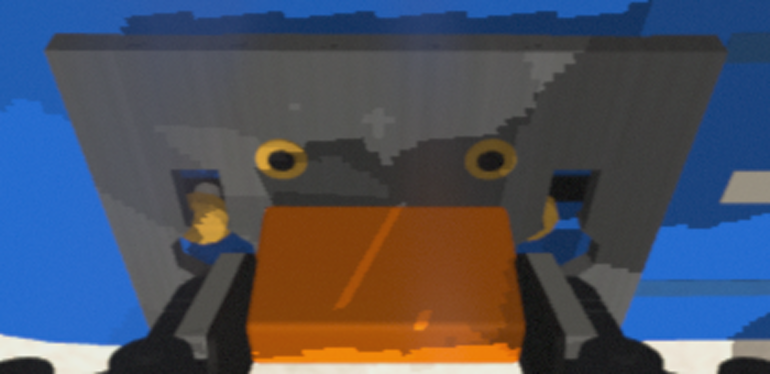

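```bash
cat > ck.py <<'E'
from tp import *
B=np.array([.562,-.1944,.1]); q=np.load("rel2.npz")
W=bot.grab_frame("wrist"); W=bot.grab_frame("wrist")
s=bot.sense(); M=R.from_rotvec(s["ee_rot"]).as_matrix(); p=np.array(s["eef_pos"])
c0=p+M@q["p"]; RP=M@q["R"]
k=2.2; im=cv2.resize(W["img"][140:310,100:450],None,fx=k,fy=k,interpolation=cv2.INTER_CUBIC)
def dr(P,col): 
    pts=np.array([(proj(W,x)-[100,140])*k for x in P]).astype(int); cv2.polylines(im,[pts],True,col,1)
for sy in(42,-42):
    a=np.linspace(0,2*np.pi,24)
    dr([B+RD@np.array([8*np.cos(t),sy+8*np.sin(t),11.5])/1000 for t in a],(0,255,255))
    dr([c0+RP@np.array([-12+10.8*np.cos(t),sy+10.8*np.sin(t),6])/1000 for t in np.pi/8+np.arange(8)*np.pi/4],(0,255,0))
    dr([c0+RP@np.array([-12+10.8*np.cos(t),sy+10.8*np.sin(t),0])/1000 for t in np.pi/8+np.arange(8)*np.pi/4],(255,0,255))
    dr([c0+RP@np.array([x,sy+y,6])/1000 for x,y in((-2,-5.25),(17.25,-5.25),(17.25,5.25),(-2,5.25))],(0,255,0))
dr([c0+RP@np.array([x,y,6])/1000 for x,y in((48,-65),(48,65),(-48,65),(-48,-65))],(0,255,0))
import sys; cv2.imwrite(sys.argv[1],im)
E
python3 ck.py pics/w19.png; python3 d2.py 12 0 15
```

```text
centre deck [11.1 -5.1 16.8] plate rotvec deg [-0.4 -0.3 -0.2]
tool shift [-5.1 -1.6  1.1] F deck [-1.5  0.3 -2.9] w 0.0543 t 19.25
tilt 7.68 DX [-0.    -0.886 -0.464] DZ [ 0.01   0.464 -0.886]
```

View pics/w19.png

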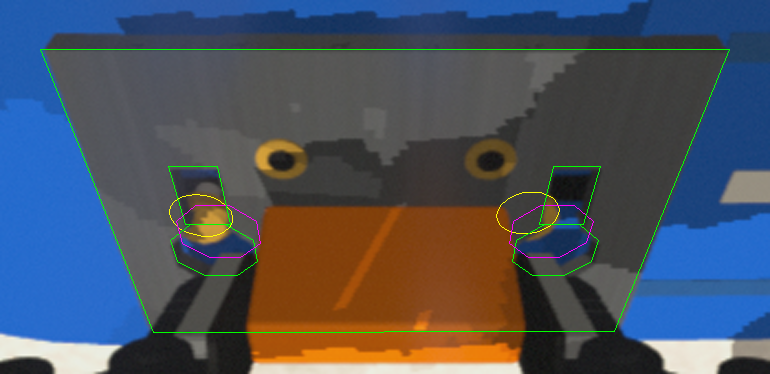

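The overlay fits the plate and both studs to about 1 mm. I'll correct y by 5 mm, then lower.

```bash
python3 -m crank '[[-3,0,0,0],[-2,0,0,0],[0,0,0,0],[0,0,0,0]]'; python3 ck.py pics/w20.png; python3 d2.py 11.5 0 13
```

```text
time_s: 19.65
eef_pos: [0.5531, -0.1932, 0.1035]
ee_rot: [2.042, -2.256, -0.139]
force: [-0.3, -0.6, -4.4]
gripper_width: 0.0541
centre deck [11.7  0.7 17.6] plate rotvec deg [-0.4 -0.4 -0.1]
tool shift [ 0.6 -1.9  4.2] F deck [-0.9 -0.  -2.4] w 0.0544 t 19.75
tilt 7.58 DX [ 0.    -0.887 -0.463] DZ [ 0.01   0.463 -0.886]
```

View pics/w20.png

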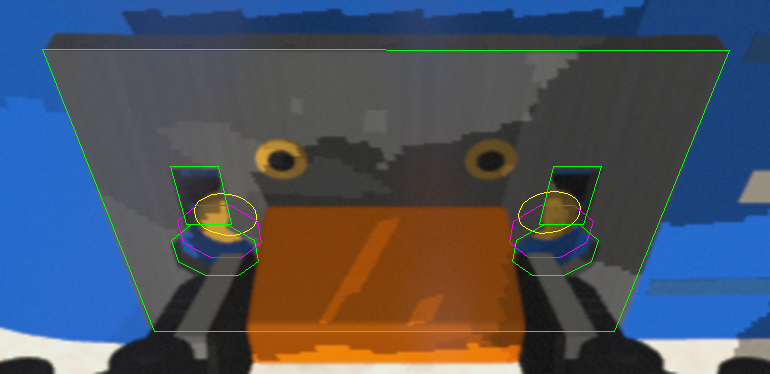

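```bash
python3 -m crank '[[0,-1.1,2,0],[0,-1.1,2,0],[0,0,0,0]]'; python3 d2.py 11.5 0.7 10; python3 -m crank '[[0,-0.9,1.8,0],[0,-0.9,1.8,0]]';python3 d2.py 11.5 0.7 10
```

```text
time_s: 20.05
eef_pos: [0.5549, -0.1936, 0.0989]
ee_rot: [2.042, -2.256, -0.139]
force: [-0.1, -0.6, -4.3]
gripper_width: 0.0542
centre deck [11.9  0.5 12.7] plate rotvec deg [-0.4 -0.5 -0.1]
tool shift [-0.2 -0.9  2.6] F deck [-1.5 -0.6 -4. ] w 0.0542 t 20.05
tilt 7.57 DX [ 0.    -0.887 -0.463] DZ [ 0.01   0.462 -0.887]
time_s: 20.25
eef_pos: [0.5564, -0.1939, 0.0949]
ee_rot: [2.042, -2.256, -0.139]
force: [0.1, -0.8, -4.1]
gripper_width: 0.0542
centre deck [11.9  0.4  8.4] plate rotvec deg [-0.5 -0.5 -0.1]
tool shift [-0.3  1.1 -1.2] F deck [-1.2 -0.8 -3.9] w 0.0542 t 20.25
tilt 7.56 DX [ 0.    -0.887 -0.462] DZ [ 0.01   0.462 -0.887]
```

No contact at 8.4 mm, so the heads are passing into the holes. I'll continue.

```bash
python3 -m crank '[[0,-0.9,1.8,0],[0,-0.9,1.8,0]]';python3 d2.py 11.5 0.4 4; python3 -m crank '[[0,-0.9,1.8,0],[0,-0.9,1.8,0]]';python3 d2.py 11.5 0.4 2
```

```text
time_s: 20.45
eef_pos: [0.5578, -0.1941, 0.0906]
ee_rot: [2.042, -2.256, -0.139]
force: [-0.4, 0.4, -2.6]
gripper_width: 0.054
centre deck [11.8  0.3  3.9] plate rotvec deg [-0.5 -0.4 -0.1]
tool shift [-0.1  0.3  0. ] F deck [-1.3  0.4 -2.3] w 0.054 t 20.45
tilt 7.57 DX [ 0.    -0.887 -0.463] DZ [ 0.01   0.463 -0.887]
time_s: 20.65
eef_pos: [0.5586, -0.1943, 0.0866]
ee_rot: [2.041, -2.255, -0.141]
force: [-2.5, -0.3, 3.0]
gripper_width: 0.0541
centre deck [11.2  0.2 -0.1] plate rotvec deg [-0.4 -0.4 -0.1]
tool shift [-0.2  0.7 -2.1] F deck [-1.3 -0.5  3.7] w 0.0541 t 20.65
tilt 7.65 DX [ 0.001 -0.886 -0.464] DZ [ 0.01   0.464 -0.886]
```

The plate has touched the deck at z≈0 with the studs in the wide ends. I'll press lightly and check.

```bash
python3 -m crank '[[0,-0.8,1.5,0],[0,-0.8,1.5,0],[0,-0.4,0.8,0]]';python3 d2.py 11.5 0.4 0; python3 ck.py pics/w21.png
```

```text
time_s: 20.95
eef_pos: [0.5586, -0.1943, 0.0863]
ee_rot: [2.041, -2.254, -0.143]
force: [-2.5, -1.0, 3.9]
gripper_width: 0.0542
centre deck [11.1  0.2 -0.5] plate rotvec deg [-0.4 -0.3 -0.1]
tool shift [-0.2 -0.1 -0.6] F deck [-0.9 -1.2  4.5] w 0.0542 t 20.95
tilt 7.76 DX [ 0.001 -0.885 -0.465] DZ [ 0.01   0.465 -0.885]
```

View pics/w21.png

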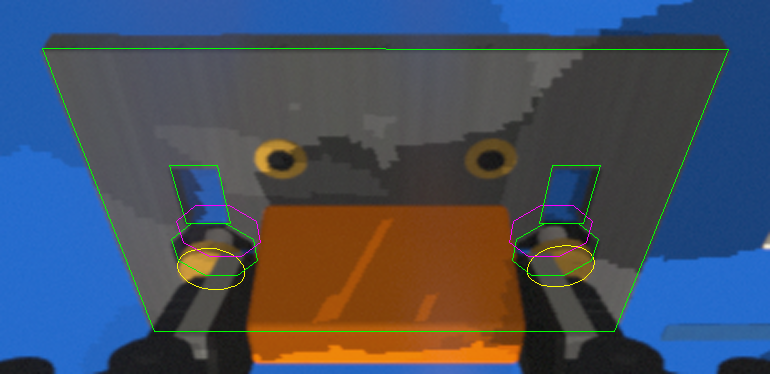

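```bash
python3 -m crank '[[0,2.3,1.7,0],[0,2.3,1.5,0]]';python3 d2.py 1 0.4 0; python3 -m crank '[[0,2.3,1.4,0],[0,2.3,1.4,0]]';python3 d2.py 1 0.4 0
```

```text
time_s: 21.25
eef_pos: [0.5585, -0.1943, 0.0861]
ee_rot: [2.045, -2.261, -0.13]
force: [2.2, 0.3, 3.1]
gripper_width: 0.0544
centre deck [10.8  0.1 -0.4] plate rotvec deg [-0.5 -0.9 -0.2]
tool shift [-0.3  8.9  4.1] F deck [3.1 0.5 2.1] w 0.0544 t 21.25
tilt 7.1 DX [-0.    -0.89  -0.455] DZ [ 0.011  0.455 -0.89 ]
time_s: 21.45
eef_pos: [0.557, -0.1943, 0.0856]
ee_rot: [2.048, -2.266, -0.12]
force: [1.8, 0.3, 4.7]
gripper_width: 0.0542
centre deck [ 9.2  0.  -0.2] plate rotvec deg [-0.5 -1.4 -0.2]
tool shift [-0.4  7.4  3.4] F deck [3.3 0.5 3.8] w 0.0542 t 21.45
tilt 6.62 DX [-0.001 -0.894 -0.448] DZ [ 0.011  0.448 -0.894]
```

```bash
python3 -m crank '[[0,3.5,1.7,0],[0,3.5,1.7,0]]';python3 d2.py 0 0.4 0; python3 -m crank '[[0,3,1.4,0],[0,2.5,1.2,0]]';python3 d2.py 0 0.4 0;  python3 ck.py pics/w22.png
```

```text
time_s: 21.65
eef_pos: [0.5506, -0.1939, 0.0833]
ee_rot: [2.048, -2.267, -0.116]
force: [1.0, -0.6, 3.9]
gripper_width: 0.0543
centre deck [ 2.3 -0.2 -0.1] plate rotvec deg [-0.6 -1.6 -0.2]
tool shift [-0.6  2.1  0.9] F deck [ 2.3 -0.5  3.3] w 0.0543 t 21.65
tilt 6.47 DX [-0.001 -0.895 -0.445] DZ [ 0.012  0.445 -0.895]
time_s: 21.85
eef_pos: [0.544, -0.1935, 0.0809]
ee_rot: [2.048, -2.267, -0.116]
force: [0.8, -0.7, 3.3]
gripper_width: 0.0541
centre deck [-4.7 -0.4 -0.1] plate rotvec deg [-0.6 -1.5 -0.2]
tool shift [-0.8 -4.2 -2.2] F deck [ 2.  -0.6  2.8] w 0.0541 t 21.85
tilt 6.49 DX [-0.001 -0.895 -0.446] DZ [ 0.012  0.446 -0.895]
```

View pics/w22.png

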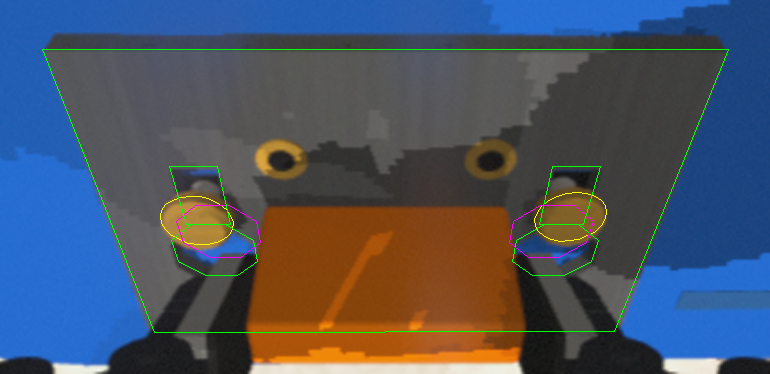

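The heads sit above the plate over the slots and are clear of the fingers. I'll slide on until the slot ends meet the necks.

```bash
python3 -m crank '[[0,2,1,0],[0,1.8,0.9,0]]';python3 d2.py -13.75 0.4 0; python3 -m crank '[[0,1.8,0.9,0],[0,1.8,0.9,0]]';python3 d2.py -13.75 0.4 0;
```

```text
time_s: 22.15
eef_pos: [0.5395, -0.1931, 0.0792]
ee_rot: [2.048, -2.267, -0.117]
force: [2.2, -1.0, 4.2]
gripper_width: 0.0541
centre deck [-9.5 -0.4 -0.2] plate rotvec deg [-0.6 -1.5 -0.2]
tool shift [-0.8  3.9  1.7] F deck [ 3.6 -0.8  3.1] w 0.0541 t 22.15
tilt 6.54 DX [-0.001 -0.895 -0.446] DZ [ 0.012  0.446 -0.895]
time_s: 22.35
eef_pos: [0.536, -0.1928, 0.0779]
ee_rot: [2.048, -2.268, -0.116]
force: [1.8, -0.7, 3.7]
gripper_width: 0.0545
centre deck [-13.2  -0.5  -0.2] plate rotvec deg [-0.6 -1.6 -0.2]
tool shift [-0.9  0.5  0.1] F deck [ 3.1 -0.5  2.9] w 0.0545 t 22.35
tilt 6.48 DX [-0.001 -0.895 -0.445] DZ [ 0.012  0.445 -0.895]
```

```bash
python3 -m crank '[[0,1.8,0.9,0],[0,1.8,0.9,0]]';python3 d2.py -13.75 0.4 0; python3 -m crank '[[0,1.8,0.9,0],[0,1.8,0.9,0]]';python3 d2.py -13.75 0.4 0;
```

```text
time_s: 22.55
eef_pos: [0.5355, -0.1928, 0.0775]
ee_rot: [2.051, -2.271, -0.107]
force: [5.2, -0.0, 7.0]
gripper_width: 0.0539
centre deck [-14.   -0.6  -0.3] plate rotvec deg [-0.6 -2.  -0.2]
tool shift [-1.  -0.1 -0.4] F deck [7.3 0.5 4.8] w 0.0539 t 22.55
tilt 6.05 DX [-0.001 -0.899 -0.439] DZ [ 0.013  0.439 -0.899]
time_s: 22.75
eef_pos: [0.5359, -0.1929, 0.0776]
ee_rot: [2.056, -2.276, -0.096]
force: [5.0, -1.1, 6.4]
gripper_width: 0.054
centre deck [-13.7  -0.6  -0.2] plate rotvec deg [-0.6 -2.5 -0.2]
tool shift [-1.   0.1 -0.1] F deck [ 6.9 -0.6  4.2] w 0.054 t 22.75
tilt 5.52 DX [-0.001 -0.903 -0.43 ] DZ [ 0.013  0.43  -0.903]
```

It has stopped at the home position: centre -13.7 to -14.0 mm against -13.75 expected, with the force rising. I'll release just wide enough and back off square to the deck.

```bash
python3 -m crank '[[0,0,0,0],[0,0,0,0],[0,0,0,0]]' 0.76; python3 -m crank '[[0,2,-4,0],[0,4,-8,0],[0,7,-14,0],[0,10,-20,0],[0,10,-20,0],[0,0,0,0],[0,0,0,0]]'; python3 - <<'E'
from h import *
g=bot.grab_frame("side"); W=bot.grab_frame("wrist"); cv2.imwrite("pics/w23.png",W["img"]); cv2.imwrite("pics/s23.png",cv2.resize(g["img"][80:220,300:470],None,fx=4,fy=4,interpolation=cv2.INTER_CUBIC))
E
```

```text
time_s: 23.05
eef_pos: [0.5327, -0.1925, 0.0758]
ee_rot: [2.054, -2.271, -0.103]
force: [0.2, -0.1, -0.7]
gripper_width: 0.0651
time_s: 23.75
eef_pos: [0.503, -0.1887, 0.1501]
ee_rot: [2.052, -2.269, -0.106]
force: [0.3, 0.0, 0.2]
gripper_width: 0.0649
```

View pics/w23.png

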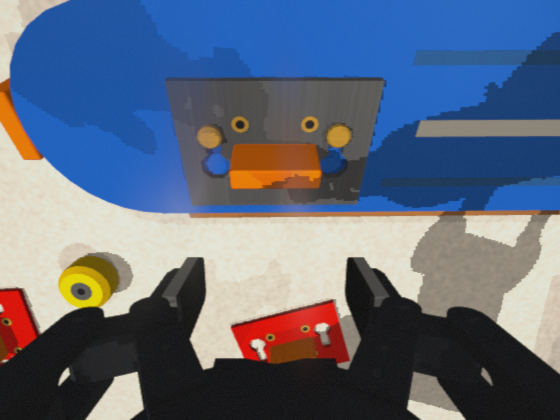

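The template is released and lies flat, with the heads at (209,137) and (338,136) over the narrow ends. I'll check the seating numerically.

```bash
python3 -m crank '[[0,10,-20,0],[0,0,-30,0],[0,0,-30,0],[0,0,0,0],[0,0,0,0]]'; cat > fin.py <<'E'
from tp import *
B=np.array([.562,-.1944,.1])
for n in("wrist","top"):
    bot.grab_frame(n); W=bot.grab_frame(n); im=W["img"].copy(); k=4
    c=proj(W,B); x0,y0=(c-[80,60]).astype(int); x0=max(x0,0);y0=max(y0,0)
    im=cv2.resize(im[y0:y0+130,x0:x0+170],None,fx=k,fy=k,interpolation=cv2.INTER_CUBIC)
    def dr(P,col): cv2.polylines(im,[np.array([(proj(W,x)-[x0,y0])*k for x in P]).astype(int)],True,col,1)
    a=np.linspace(0,2*np.pi,24)
    for sy in(42,-42): dr([B+RD@np.array([8*np.cos(t),sy+8*np.sin(t),13])/1000 for t in a],(0,255,255))
    C=lambda x,y,z: B+RD@np.array([x-13.75,y,z])/1000
    dr([C(x,y,6) for x,y in((48,-65),(48,65),(-48,65),(-48,-65))],(0,255,0))
    for bx in(20,-20):
        for by in(22.8,-22.8): dr([C(bx+3.7*np.cos(t),by+3.7*np.sin(t),6) for t in a],(0,255,0))
    dr([C(x,y,40) for x,y in((7,-28),(7,28),(-7,28),(-7,-28))],(255,0,255))
    cv2.imwrite(f"pics/fin_{n}.png",im)
s=bot.sense(); print(np.round(s["eef_pos"],3),np.round(s["force"],1),s["time_s"])
E
python3 fin.py
```

```text
time_s: 24.35
eef_pos: [0.4998, -0.1863, 0.2266]
ee_rot: [2.05, -2.264, -0.124]
force: [0.1, -0.5, -0.8]
gripper_width: 0.065
[ 0.499 -0.186  0.226] [-0.2 -0.4  0.2] 24.55
```

View pics/fin_wrist.png

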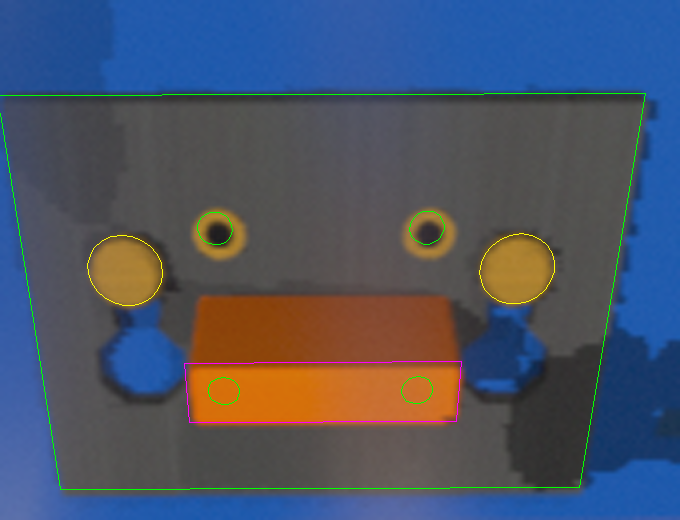

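View pics/fin_top.png

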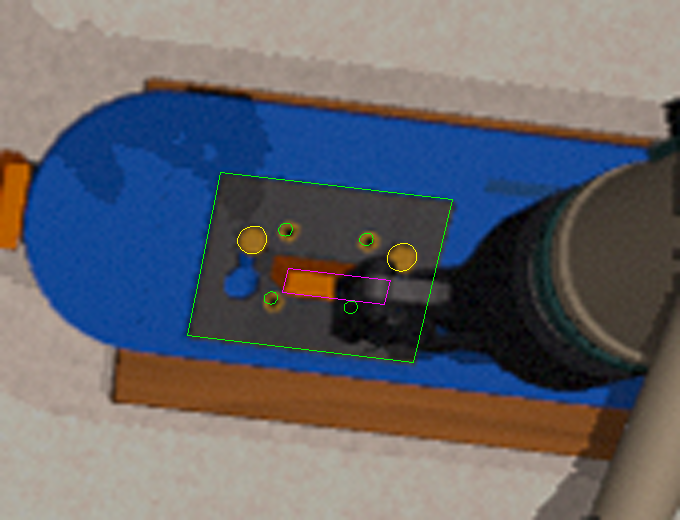

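The home-position overlay matches plate and studs to about 1 mm in both cameras, and the gripper is clear. I'm handing in.

```bash
python3 -c "
from station import bot
print(bot.job_done()); s=bot.sense(); print(s['time_s'],max(abs(v) for v in s['qd']))"
```

```text
the job is handed in; nothing more can be done
None
the job is handed in; nothing more can be done
```

The dark grey template is on the deck with both studs home in the narrow keyhole ends, released, and the job was handed in at about 24.6 s. The station gave no verdict, so the checks below are my own measurements.

**How it went:**
- **Grip:** the commands cannot tilt the tool, so I gripped the orange fin by its two ends to let the plate pivot. I then pressed it flat on an empty part of the deck with the grip eased, and gripped it again firmly.
- **Fit:** I passed the wide ends over the stud heads and met the deck at z ≈ 0. I then slid the plate down the slope until it stopped at a plate centre of -13.7 to -14.0 mm, against an expected -13.75 mm.

**Last checks:**
- **Position:** the wrist and top camera overlays of the home position match the plate and studs to about 1 mm. The plate looks flat, with the heads over the narrow ends.
- **Forces:** the wrist force readings stayed below about 17 N, taken at the end of each move.
- **Clearance:** the gripper was clear and the force near zero at hand-in.

**What disagreed or went unchecked:**
- The fingertips looked 30–45 mm behind the reported TCP, so my first close missed the fin. I went by the cameras after that.
- The tool's tilt drifted to about 8°, which the pivoting grip absorbed.
- I did not measure the other bench objects at the end. No planned move touched them.

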